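# Pack a mounting kit of the right spacers

### The arm

A 6-joint arm with a two-finger parallel gripper is mounted at the origin on a cart in front of the work surface, level with it; the furniture and walls round the work are solid. World frame = base frame: x ahead of the robot, y to its left, z up, the work surface at z = 0. Lengths are in m, angles in rad, forces in N, time in s.
With the tool pointing down it reaches from about 0.35 to 0.875 m from the base axis. Payload 4.2 kg.
Tool frame: the origin (TCP) lies midway between the tips of the shut fingers; the grasp point (between the pads) lies 19 mm behind it (manip.grasp_offset is the distance from the TCP to the grasp point, in m); z points along the fingers, y is the direction in which the jaws open and shut (so a half turn about z gives the same grasp; the last joint's range is limited). The gripper opens to 87 mm and grips with 3 to 60 N. Pads are 19 mm wide; open, the fingers measure 117 mm over their backs; the gripper's body (75 mm by 190 mm) begins 51 mm behind the grasp point.
Start: joints at [-1.066, 0.385, 0.008, 0, -1.194, -0.259], TCP at [0.152, -0.606, 0.223] pointing down, gripper open.
Joint ranges: [-3.14, 3.14], [-1.21, 2.06], [-1.07, 1.41], [-3.16, 2.05], [-2.99, -0.16], [-3.1, 3.1]. Speed limits (rad/s): [2.79, 2.79, 3.14, 3.14, 3.14, 3.14].

### API

Orientations are given as a unit quaternion [x, y, z, w].
In Python, from cell import manip gives the robot as it stands.
- The arm moves only by the tool move_arm, never from a script. Its argument "commands" is one flat list of numbers, 7 for each row, row after row: the finger opening in mm, from 0 to 87, then the shift along the tool's x, y, z in units of 60 mm (1.0 is 60 mm), then the turn, a rotation vector about the tool's x, y, z in units of 10 degrees (1.0 is 10 degrees). A call has 1 to 10 rows; each row shifts and turns the commanded pose from where the row before left it, along the tool's axes as they then stand; what a row does not reach is not made up. A row lasts 1/8 s, in which the tool goes at most 62.5 mm and 10.7 degrees, less where a joint would pass 70% of its speed; a pose out of reach is approached as far as the arm can. A call is refused whole if a number of a shift passes 1 or a number of a turn 1, either way. A call with a gripper value outside its range is refused whole. The fingers move at their own pace and stop on an object; "squeeze" is the grip in N (left out, the last holds). Time passes only in rows, so rows that do not move let the fingers close. It gives the time, the measured TCP pose, the force and the opening at its end, in the units of the state.
- manip.state(): the state, without advancing time (a new reading comes with each control period).
- manip.get_image(name): name is "scene" or "top" or "wrist"; returns a dict with "pixels" (400x640x3 uint8, red, green, blue), "intrinsics" (3x3 intrinsics, pixels), "view" (4x4, takes a point from world to camera coordinates); the wrist camera has in their place "tool_from_camera" (4x4, takes a point from camera to tool coordinates, whose origin is the TCP and whose axes are the flange's). Camera axes: x right, y up, looking along -z (the intrinsics and any distortion apply to the point x, -y, -z); pixel columns grow to the right and rows downward; lengths in m; the calibration is good to about 2 mm. A picture is of the moment at which its call begins: read the wrist's pose just before it. There is no depth.
- manip.finish_job(): hands the job in, once; it reports no verdict.
Trained networks look in the newest picture that a camera, given by its name, has taken for a name from the list of things; names that differ only in an ending like _2 or _b are one class to them, and where a whole thing is asked for, a point or a joint stands for the part that bears it (a point fixed in the world has none). Each returns a list of dicts, best first, with "conf" (0 to 1); they miss things now and then, are a little off and sometimes report something else, mostly with a low value. They report only what shows in the picture. A call takes as long as a camera call. They do not tell look-alikes from the thing itself.
- manip.look_for(query, camera): "location" ([row, column] in pixels, amid what is visible of it).
- manip.landmark_of(query, camera): "location" ([row, column] in pixels: a listed point, or the origin of a listed thing).
The state is a dict: "time_s": time; "joint_positions": joint angles; "joint_velocities": joint speeds; "effort": joint torques, N m; "eef_pos": TCP position; "eef_rot": TCP orientation; "wrist_force": force on the tool from outside, world axes, zero at the start; "ft_torque": the same for the moment, N m; "finger_gap": opening from 0.0 (shut) to 1.0 (fully open).
Only numpy, scipy, OpenCV 4.12 (cv2) and the standard library are available. Lean on these libraries where they do the work, as an engineer would, in place of code of your own. Each camera call takes 0.05 s, during which the arm holds its last target.

### The job

Pack the mounting kit: put the pink box and every loose spacer that is exactly as tall as the sample in the red frame into the open carton; a spacer of another height that is left in the carton from the last job goes back on the bench, and none of the wrong sizes may be packed. Then swing the carton's lid fully shut, so that its tab drops in behind the front wall, and only then lay the blue-capped marker flat on the shut lid, ready for labelling. Leave the amber bottle, the loupe and the samples where they are.

Things in the scene. Friction and masses are not known exactly. Their poses are not given: they have to be found in the camera images.
- carton: open cardboard carton, fixed to the bench, 158 mm (its x) by 248 mm (its y) by 58 mm high, walls 4 mm; inside 150 x 240 x 58 mm, no raised floor (its inner floor is level with the bench). Origin: centre of its underside. Its -x wall is the front (towards the robot), its +x wall carries the lid's hinge; z up
- carton_lid (a joint): cardboard lid hinged on the carton's +x wall (axis along carton y). 0 = shut, grows as it opens; 1.57 upright; starts at 1.75 to 2.05, leaning away from the robot. Stays where left; about 0.5 to 1 N at the free edge moves it. Panel 154 (hinge to free edge) x 246 x 4 mm. Along the free edge a 16 mm tab, 200 mm wide, at right angles to the panel: it ends up just inside the front wall
- lid_edge (a point): middle of the lid's free edge, 154 mm from the hinge line, which lies at carton x = +77 mm, 60 mm above the bench. Shut, the lid's top is 62 mm above the bench and the tab hangs at carton x = -73 to -70 mm, from 58 down to 42 mm above the bench: nothing taller may stand there, nor stick out over the walls
- job_frame (a point): fixed white sample board 60 x 150 x 8 mm at the back with three places in a row, 48 mm apart, each bearing one fixed sample spacer; this point is the centre of its red-framed end place, on the upper face: the sample that stands here (within 20 mm) shows the size for this job
- sample_25: fixed sample hexagonal spacer, bright aluminium, 24 mm across flats, 25 mm tall, standing on the sample board at one of its three places; origin: centre of its underside
- sample_35: fixed sample hexagonal spacer, bright aluminium, 24 mm across flats, 35 mm tall, standing on the sample board at one of its three places; origin: centre of its underside
- sample_45: fixed sample hexagonal spacer, bright aluminium, 24 mm across flats, 45 mm tall, standing on the sample board at one of its three places; origin: centre of its underside
- spacer_25a: loose hexagonal aluminium spacer, 25 mm tall, 24 mm across flats (27.7 across corners), with a dark threaded-hole mark in each end; looks like the others but for its height. May be absent (None from the start). Starts on the bench (x 0.41 to 0.59, y -0.26 to 0) or in the carton. Origin: centre of its underside, z along its axis; two flats face its +y and -y, the others every 60 degrees; 34 g
- spacer_25b: loose hexagonal aluminium spacer, 25 mm tall, 24 mm across flats (27.7 across corners), with a dark threaded-hole mark in each end; looks like the others but for its height. May be absent (None from the start). Starts on the bench (x 0.41 to 0.59, y -0.26 to 0) or in the carton. Origin: centre of its underside, z along its axis; two flats face its +y and -y, the others every 60 degrees; 34 g
- spacer_25c: loose hexagonal aluminium spacer, 25 mm tall, 24 mm across flats (27.7 across corners), with a dark threaded-hole mark in each end; looks like the others but for its height. May be absent (None from the start). Starts on the bench (x 0.41 to 0.59, y -0.26 to 0) or in the carton. Origin: centre of its underside, z along its axis; two flats face its +y and -y, the others every 60 degrees; 34 g
- spacer_25d: loose hexagonal aluminium spacer, 25 mm tall, 24 mm across flats (27.7 across corners), with a dark threaded-hole mark in each end; looks like the others but for its height. May be absent (None from the start). Starts on the bench (x 0.41 to 0.59, y -0.26 to 0) or in the carton. Origin: centre of its underside, z along its axis; two flats face its +y and -y, the others every 60 degrees; 34 g
- spacer_35a: loose hexagonal aluminium spacer, 35 mm tall, 24 mm across flats (27.7 across corners), with a dark threaded-hole mark in each end; looks like the others but for its height. May be absent (None from the start). Starts on the bench (x 0.41 to 0.59, y -0.26 to 0) or in the carton. Origin: centre of its underside, z along its axis; two flats face its +y and -y, the others every 60 degrees; 39 g
- spacer_35b: loose hexagonal aluminium spacer, 35 mm tall, 24 mm across flats (27.7 across corners), with a dark threaded-hole mark in each end; looks like the others but for its height. May be absent (None from the start). Starts on the bench (x 0.41 to 0.59, y -0.26 to 0) or in the carton. Origin: centre of its underside, z along its axis; two flats face its +y and -y, the others every 60 degrees; 39 g
- spacer_35c: loose hexagonal aluminium spacer, 35 mm tall, 24 mm across flats (27.7 across corners), with a dark threaded-hole mark in each end; looks like the others but for its height. May be absent (None from the start). Starts on the bench (x 0.41 to 0.59, y -0.26 to 0) or in the carton. Origin: centre of its underside, z along its axis; two flats face its +y and -y, the others every 60 degrees; 39 g
- spacer_35d: loose hexagonal aluminium spacer, 35 mm tall, 24 mm across flats (27.7 across corners), with a dark threaded-hole mark in each end; looks like the others but for its height. May be absent (None from the start). Starts on the bench (x 0.41 to 0.59, y -0.26 to 0) or in the carton. Origin: centre of its underside, z along its axis; two flats face its +y and -y, the others every 60 degrees; 39 g
- spacer_45a: loose hexagonal aluminium spacer, 45 mm tall, 24 mm across flats (27.7 across corners), with a dark threaded-hole mark in each end; looks like the others but for its height. May be absent (None from the start). Starts on the bench (x 0.41 to 0.59, y -0.26 to 0) or in the carton. Origin: centre of its underside, z along its axis; two flats face its +y and -y, the others every 60 degrees; 45 g
- spacer_45b: loose hexagonal aluminium spacer, 45 mm tall, 24 mm across flats (27.7 across corners), with a dark threaded-hole mark in each end; looks like the others but for its height. May be absent (None from the start). Starts on the bench (x 0.41 to 0.59, y -0.26 to 0) or in the carton. Origin: centre of its underside, z along its axis; two flats face its +y and -y, the others every 60 degrees; 45 g
- spacer_45c: loose hexagonal aluminium spacer, 45 mm tall, 24 mm across flats (27.7 across corners), with a dark threaded-hole mark in each end; looks like the others but for its height. May be absent (None from the start). Starts on the bench (x 0.41 to 0.59, y -0.26 to 0) or in the carton. Origin: centre of its underside, z along its axis; two flats face its +y and -y, the others every 60 degrees; 45 g
- spacer_45d: loose hexagonal aluminium spacer, 45 mm tall, 24 mm across flats (27.7 across corners), with a dark threaded-hole mark in each end; looks like the others but for its height. May be absent (None from the start). Starts on the bench (x 0.41 to 0.59, y -0.26 to 0) or in the carton. Origin: centre of its underside, z along its axis; two flats face its +y and -y, the others every 60 degrees; 45 g
- pink_box: pink closed antistatic part box, 40 (its x) x 55 (its y) x 20 mm (z), about 30 g; origin: centre of its underside
- marker: marker pen, white with blue cap, lying on the bench: 136 mm along its y, barrel 12 mm thick, with a clip on its +x side that hinders rolling; origin: on its underside, at mid length, about 1 mm off the barrel's axis; 12 g
- dropper_bottle: bystander: amber bottle 38 x 38 x 75 mm, standing; origin: centre of its underside
- loupe: bystander: black eye loupe 35 x 35 x 32 mm on the right; origin: centre of its underside
There are look-alikes about, which are no part of the job. What is shaped like the spacer_35a but green or purple is not meant.

How it is judged:
On the way, in this order (a step that is already met when the one before it is completed fails the run):
1. the pink box and all spacers of the sample's height are in the carton, all others out of it on the bench (x of pink_box in the frame of carton between -0.075 and 0.075 m and y of pink_box in the frame of carton between -0.12 and 0.12 m and z of pink_box in the frame of carton between -0.01 and 0.052 m and (horizontal distance between sample_25 and job_frame above 0.02 m or (x of spacer_25a in the frame of carton between -0.075 and 0.075 m and y of spacer_25a in the frame of carton between -0.12 and 0.12 m and z of spacer_25a in the frame of carton between -0.01 and 0.052 m and x of spacer_25b in the frame of carton between -0.075 and 0.075 m and y of spacer_25b in the frame of carton between -0.12 and 0.12 m and z of spacer_25b in the frame of carton between -0.01 and 0.052 m and x of spacer_25c in the frame of carton between -0.075 and 0.075 m and y of spacer_25c in the frame of carton between -0.12 and 0.12 m and z of spacer_25c in the frame of carton between -0.01 and 0.052 m and x of spacer_25d in the frame of carton between -0.075 and 0.075 m and y of spacer_25d in the frame of carton between -0.12 and 0.12 m and z of spacer_25d in the frame of carton between -0.01 and 0.052 m)) and (horizontal distance between sample_25 and job_frame below 0.02 m or ((x of spacer_25a in the frame of carton above 0.08 m or x of spacer_25a in the frame of carton below -0.08 m or y of spacer_25a in the frame of carton above 0.125 m or y of spacer_25a in the frame of carton below -0.125 m) and height (world z) of spacer_25a between -0.01 and 0.052 m and (x of spacer_25b in the frame of carton above 0.08 m or x of spacer_25b in the frame of carton below -0.08 m or y of spacer_25b in the frame of carton above 0.125 m or y of spacer_25b in the frame of carton below -0.125 m) and height (world z) of spacer_25b between -0.01 and 0.052 m and (x of spacer_25c in the frame of carton above 0.08 m or x of spacer_25c in the frame of carton below -0.08 m or y of spacer_25c in the frame of carton above 0.125 m or y of spacer_25c in the frame of carton below -0.125 m) and height (world z) of spacer_25c between -0.01 and 0.052 m and (x of spacer_25d in the frame of carton above 0.08 m or x of spacer_25d in the frame of carton below -0.08 m or y of spacer_25d in the frame of carton above 0.125 m or y of spacer_25d in the frame of carton below -0.125 m) and height (world z) of spacer_25d between -0.01 and 0.052 m)) and (horizontal distance between sample_35 and job_frame above 0.02 m or (x of spacer_35a in the frame of carton between -0.075 and 0.075 m and y of spacer_35a in the frame of carton between -0.12 and 0.12 m and z of spacer_35a in the frame of carton between -0.01 and 0.052 m and x of spacer_35b in the frame of carton between -0.075 and 0.075 m and y of spacer_35b in the frame of carton between -0.12 and 0.12 m and z of spacer_35b in the frame of carton between -0.01 and 0.052 m and x of spacer_35c in the frame of carton between -0.075 and 0.075 m and y of spacer_35c in the frame of carton between -0.12 and 0.12 m and z of spacer_35c in the frame of carton between -0.01 and 0.052 m and x of spacer_35d in the frame of carton between -0.075 and 0.075 m and y of spacer_35d in the frame of carton between -0.12 and 0.12 m and z of spacer_35d in the frame of carton between -0.01 and 0.052 m)) and (horizontal distance between sample_35 and job_frame below 0.02 m or ((x of spacer_35a in the frame of carton above 0.08 m or x of spacer_35a in the frame of carton below -0.08 m or y of spacer_35a in the frame of carton above 0.125 m or y of spacer_35a in the frame of carton below -0.125 m) and height (world z) of spacer_35a between -0.01 and 0.052 m and (x of spacer_35b in the frame of carton above 0.08 m or x of spacer_35b in the frame of carton below -0.08 m or y of spacer_35b in the frame of carton above 0.125 m or y of spacer_35b in the frame of carton below -0.125 m) and height (world z) of spacer_35b between -0.01 and 0.052 m and (x of spacer_35c in the frame of carton above 0.08 m or x of spacer_35c in the frame of carton below -0.08 m or y of spacer_35c in the frame of carton above 0.125 m or y of spacer_35c in the frame of carton below -0.125 m) and height (world z) of spacer_35c between -0.01 and 0.052 m and (x of spacer_35d in the frame of carton above 0.08 m or x of spacer_35d in the frame of carton below -0.08 m or y of spacer_35d in the frame of carton above 0.125 m or y of spacer_35d in the frame of carton below -0.125 m) and height (world z) of spacer_35d between -0.01 and 0.052 m)) and (horizontal distance between sample_45 and job_frame above 0.02 m or (x of spacer_45a in the frame of carton between -0.075 and 0.075 m and y of spacer_45a in the frame of carton between -0.12 and 0.12 m and z of spacer_45a in the frame of carton between -0.01 and 0.052 m and x of spacer_45b in the frame of carton between -0.075 and 0.075 m and y of spacer_45b in the frame of carton between -0.12 and 0.12 m and z of spacer_45b in the frame of carton between -0.01 and 0.052 m and x of spacer_45c in the frame of carton between -0.075 and 0.075 m and y of spacer_45c in the frame of carton between -0.12 and 0.12 m and z of spacer_45c in the frame of carton between -0.01 and 0.052 m and x of spacer_45d in the frame of carton between -0.075 and 0.075 m and y of spacer_45d in the frame of carton between -0.12 and 0.12 m and z of spacer_45d in the frame of carton between -0.01 and 0.052 m)) and (horizontal distance between sample_45 and job_frame below 0.02 m or ((x of spacer_45a in the frame of carton above 0.08 m or x of spacer_45a in the frame of carton below -0.08 m or y of spacer_45a in the frame of carton above 0.125 m or y of spacer_45a in the frame of carton below -0.125 m) and height (world z) of spacer_45a between -0.01 and 0.052 m and (x of spacer_45b in the frame of carton above 0.08 m or x of spacer_45b in the frame of carton below -0.08 m or y of spacer_45b in the frame of carton above 0.125 m or y of spacer_45b in the frame of carton below -0.125 m) and height (world z) of spacer_45b between -0.01 and 0.052 m and (x of spacer_45c in the frame of carton above 0.08 m or x of spacer_45c in the frame of carton below -0.08 m or y of spacer_45c in the frame of carton above 0.125 m or y of spacer_45c in the frame of carton below -0.125 m) and height (world z) of spacer_45c between -0.01 and 0.052 m and (x of spacer_45d in the frame of carton above 0.08 m or x of spacer_45d in the frame of carton below -0.08 m or y of spacer_45d in the frame of carton above 0.125 m or y of spacer_45d in the frame of carton below -0.125 m) and height (world z) of spacer_45d between -0.01 and 0.052 m))), for 0.2 s.
2. the lid is shut with its tab behind the front wall (value of joint carton_lid below 0.06 rad), for 0.2 s.
3. the marker lies on the shut lid (value of joint carton_lid below 0.06 rad and x of marker in the frame of carton between -0.065 and 0.065 m and y of marker in the frame of carton between -0.11 and 0.11 m and z of marker in the frame of carton between 0.05 and 0.085 m and linear speed of marker below 0.03 m/s), for 0.2 s.
At the end, for the whole second after the job is handed in: Pink box and every spacer of the framed height inside the carton, all others on the bench outside it (origins below 52 mm); lid under 0.06 rad; marker at rest and level within 0.2 rad on the lid, its middle within 65 mm (x) and 110 mm (y) of the carton's middle (all of step 1 and all of step 3 and angle between marker's own y axis and vertical between 1.37 and 1.77 rad); the robot touches nothing.
It fails at once if the amber bottle is pushed or carried off its place (over 4 cm) (distance of dropper_bottle from where it was at the start of the episode above 0.04 m).
It fails at once if the loupe is pushed or carried off its place (over 4 cm) (distance of loupe from where it was at the start of the episode above 0.04 m).
Of spacer_25a, spacer_25b, spacer_25c, spacer_25d only 3 to 4 are there at a start; the rules pass over those that are not, and their reading is None.
Of spacer_35a, spacer_35b, spacer_35c, spacer_35d only 3 to 4 are there at a start; the rules pass over those that are not, and their reading is None.
Of spacer_45a, spacer_45b, spacer_45c, spacer_45d only 3 to 4 are there at a start; the rules pass over those that are not, and their reading is None.
At some moment in a run one of spacer_25a, spacer_25b, spacer_25c, spacer_35a, spacer_35b, spacer_35c, spacer_45a, spacer_45b, spacer_45c, pink_box may be knocked a few centimetres aside while the robot is not near it.
Once in a run the grip may slacken for a moment while it holds something.
It also fails if it takes over 210 s, if anything falls off the work surface, if the arm or the gripper's body presses on something with over 40 N, if the wrist force passes 120 N, or if a joint passes its speed limit or range.

## Working session

There is one attempt and no reset: what is moved stays moved. The work goes in short steps, Python scripts to look and compute and a tool call to move; the robot and the scene stay as the last step left them, time stands still between calls to the robot, and variables do not carry over. Pictures are saved under pics/ and viewed, and the job is handed in when it is done.

Besides the shell and the picture viewer there is one more tool, called after "Request:" by a JSON object that holds its "method" and its "body", one argument or row to a line. move_arm: Moves the arm, as the interface text tells. Its arguments: {"type":"object","properties":{"commands":{"type":"array","items":{"type":"number"}},"squeeze":{"type":"number"}},"required":["commands"]}

```bash
ls; mkdir -p pics; cat > h.py <<'E'
from cell import manip
import numpy as np, cv2
from scipy.spatial.transform import Rotation as R
def shot(n,f,save=True):
    im=manip.get_image(n)
    if save: cv2.imwrite('pics/'+f+'.png',im['pixels'][:,:,::-1])
    return im
def proj(im,P):
    V=np.array(im['view']);K=np.array(im['intrinsics'])
    P=np.atleast_2d(P);c=(V[:3,:3]@P.T).T+V[:3,3]
    q=np.c_[c[:,0],-c[:,1],-c[:,2]]@K.T
    return q[:,:2]/q[:,2:]
def ray(im,uv):
    K=np.array(im['intrinsics']);V=np.array(im['view'])
    d=np.linalg.inv(K)@[uv[0],uv[1],1];d=np.array([d[0],-d[1],-d[2]])
    Rt=V[:3,:3].T
    return -Rt@V[:3,3],Rt@d
def at_z(im,uv,z):
    o,d=ray(im,uv);return o+d*(z-o[2])/d[2]
def wristview(im,st):
    T=np.eye(4);T[:3,:3]=R.from_quat(st['eef_rot']).as_matrix();T[:3,3]=st['eef_pos']
    im['view']=np.linalg.inv(T@np.array(im['tool_from_camera']));return im
E
python3 - <<'E'
from h import *
print(manip.state())
for n in('scene','top','wrist'):
    im=shot(n,n+'0');print(n,{k:np.round(v,3).tolist() for k,v in im.items() if k!='pixels'})
    np.save('pics/'+n+'0.npy',im,allow_pickle=True)
E
```

```text
pics
{'time_s': 0.0, 'joint_positions': array([-1.06640877e+00,  3.85564892e-01,  6.64284711e-03, -4.93661728e-04,
       -1.19400860e+00, -2.58595544e-01]), 'joint_velocities': array([ 0.00214485,  0.0001413 ,  0.00026429,  0.00144024, -0.00132434,
       -0.00031758]), 'effort': array([ 1.09109274e-03, -3.90661490e+01,  1.87407517e+01,  4.21961546e+00,
        1.10187146e-02, -2.04375765e-04]), 'eef_pos': array([ 0.1519473 , -0.60563221,  0.22146203]), 'eef_rot': array([-1.22496430e-01,  9.92468354e-01,  1.07585375e-03, -1.84382160e-04]), 'wrist_force': array([-0.66797728, -0.20460165, -0.80662076]), 'ft_torque': array([-0.00858477,  0.00386706,  0.05559888]), 'finger_gap': 1.0007301179783599}
scene {'intrinsics': [[401.806, 0.0, 315.163], [0.0, 401.806, 200.611], [0.0, 0.0, 1.0]], 'view': [[-0.893, -0.449, 0.01, 0.426], [0.308, -0.596, 0.742, -0.255], [-0.327, 0.666, 0.671, -0.777], [0.0, 0.0, 0.0, 1.0]]}
top {'intrinsics': [[443.28, 0.0, 319.08], [0.0, 443.28, 202.804], [0.0, 0.0, 1.0]], 'view': [[-0.013, -1.0, 0.022, -0.082], [0.994, -0.011, 0.104, -0.542], [-0.104, 0.023, 0.994, -1.066], [0.0, 0.0, 0.0, 1.0]]}
wrist {'intrinsics': [[307.413, 0.0, 319.044], [0.0, 307.413, 204.023], [0.0, 0.0, 1.0]], 'tool_from_camera': [[-0.0, 0.959, 0.282, 0.078], [1.0, 0.0, 0.0, -0.001], [0.0, 0.282, -0.959, -0.163], [0.0, 0.0, 0.0, 1.0]]}
```

View pics/top0.png

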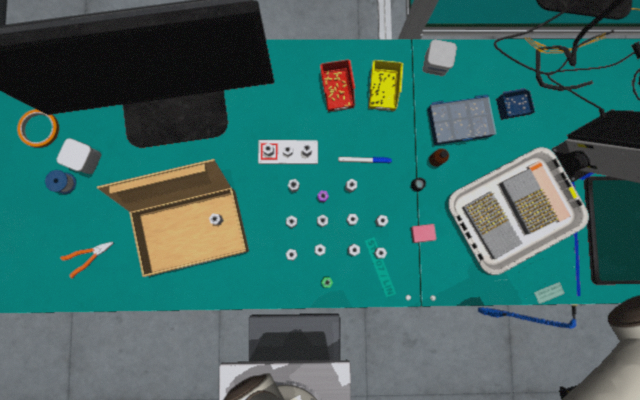

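View pics/scene0.png

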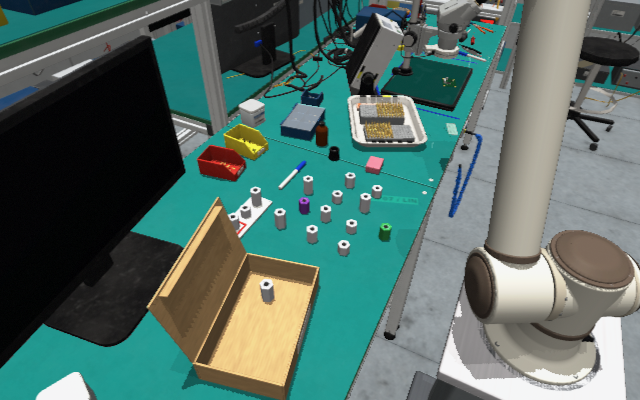

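```bash
python3 - <<'E'
import cv2
a=cv2.imread('pics/top0.png')
cv2.imwrite('pics/top0a.png',cv2.resize(a[150:330,210:450],None,fx=3.3,fy=3.3,interpolation=cv2.INTER_CUBIC))
cv2.imwrite('pics/top0b.png',cv2.resize(a[0:300,60:300],None,fx=2,fy=2,interpolation=cv2.INTER_CUBIC))
a=cv2.imread('pics/scene0.png')
cv2.imwrite('pics/scene0b.png',cv2.resize(a[100:300,180:440],None,fx=3,fy=3,interpolation=cv2.INTER_CUBIC))
E
```

```text
(no output)
```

View pics/top0a.png

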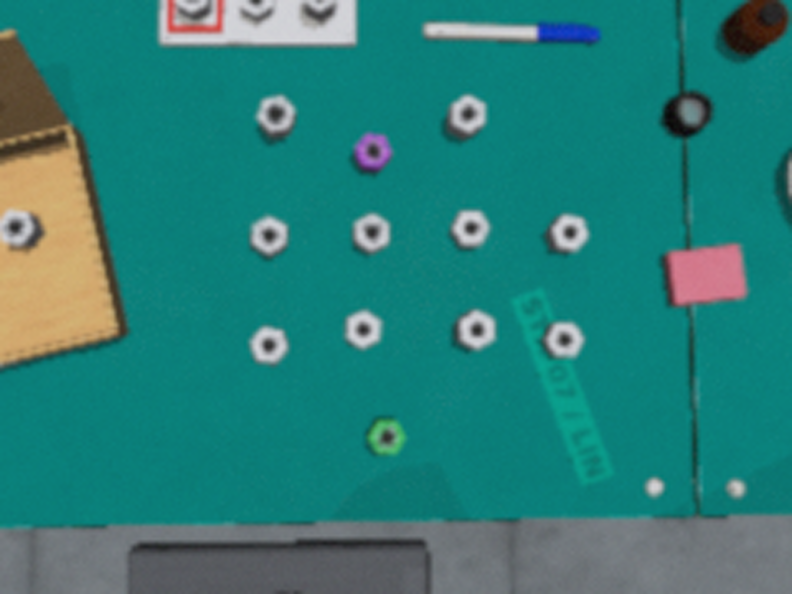

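View pics/scene0b.png

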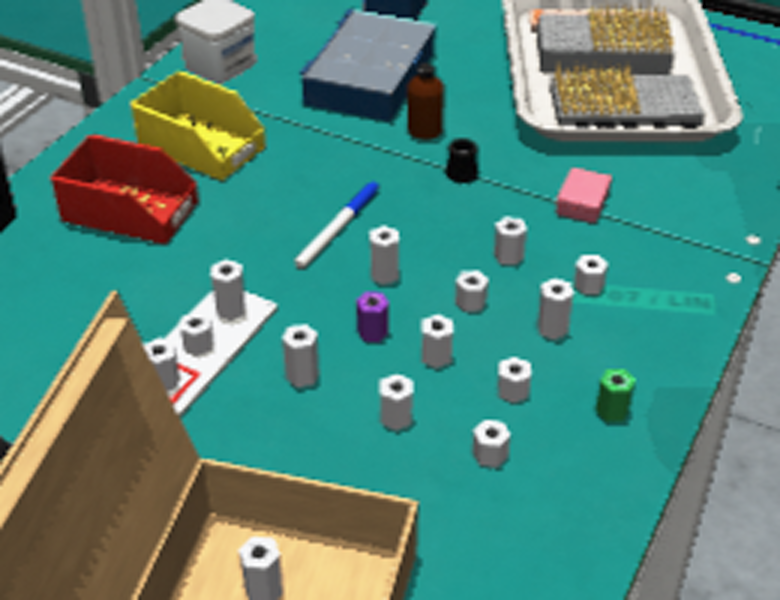

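```bash
cat > tri.py <<'E'
from h import *
from scipy.optimize import least_squares
def hole(im,uv,r=5):
    g=cv2.cvtColor(im['pixels'],cv2.COLOR_RGB2GRAY).astype(float)
    u,v=map(int,np.round(uv));p=g[v-r:v+r+1,u-r:u+r+1]
    k=3
    # darkest near centre
    yy,xx=np.mgrid[-r:r+1,-r:r+1]
    c=p.copy();c[(abs(xx)>k)|(abs(yy)>k)]=999
    j=np.unravel_index(c.argmin(),c.shape)
    w=np.clip(130-p,0,None)*(np.hypot(yy-yy[j],xx-xx[j])<2.3)
    return np.array([u+(w*xx).sum()/w.sum(),v+(w*yy).sum()/w.sum()])
def tri(a,uva,b,uvb):
    f=lambda P:np.r_[(proj(a,P)-uva)[0],(proj(b,P)-uvb)[0]]
    s=least_squares(f,[.5,-.1,.03]);return s.x,np.abs(s.fun).max()
E
python3 - <<'E'
from tri import *
t=np.load('pics/top0.npy',allow_pickle=True).item();s=np.load('pics/scene0.npy',allow_pickle=True).item()
T=np.array([(17,228),(276,115),(468,115),(268,236),(371,232),(470,229),(570,233),(268,345),(364,330),(476,330),(565,340),(196,7),(257,7),(320,7),(373,152),(386,437)])/3.3+[210,150]
S=np.array([(260,553),(160,350),(196,322),(228,269),(300,337),(384,236),(373,301),(396,388),(437,326),(472,278),(510,227),(492,430),(515,366),(557,290),(591,261),(617,381)])/3+[180,100]
Th=[hole(t,x) for x in T];Sh=[hole(s,x) for x in S]
for i,a in enumerate(Th):
    r=[]
    for j,b in enumerate(Sh):
        P,e=tri(t,a,s,b)
        if .01<P[2]<.07 and e<3: r.append((round(e,2),j,np.round(P*1000,1).tolist()))
    print(i,np.round(a,1),sorted(r)[:3])
E
```

```text
0 [214.2 218.4] [(np.float64(0.15), 0, [504.2, 165.7, 43.6])]
1 [293. 184.] [(np.float64(0.01), 4, [586.2, -25.3, 44.5])]
2 [351.4 184. ] [(np.float64(0.14), 5, [584.5, -168.3, 44.5])]
3 [291.1 220.9] [(np.float64(0.14), 7, [496.3, -19.6, 34.6])]
4 [322.3 219.8] [(np.float64(0.01), 8, [498.3, -95.8, 34.6])]
5 [352.3 218.7] [(np.float64(0.2), 9, [500.6, -170.7, 24.2])]
6 [382.2 220. ] [(np.float64(0.16), 10, [495.8, -243.2, 35.1])]
7 [291.  254.2] [(np.float64(0.14), 11, [415.4, -18.3, 24.2])]
8 [319.7 249.4] [(np.float64(0.07), 12, [426.2, -88.7, 24.5])]
9 [354.1 249.6] [(np.float64(0.07), 13, [424.7, -171.4, 44.7])]
10 [380.7 252.5] [(np.float64(0.12), 14, [416.5, -238.9, 24.2])]
11 [270. 154.] []
12 [287.1 149. ] [(np.float64(0.04), 2, [676.4, -10.6, 32.2])]
13 [307.8 154.1] []
14 [322.7 195.3] [(np.float64(0.01), 6, [559.0, -97.7, 34.2])]
15 [326.8 282.1] [(np.float64(0.17), 15, [347.3, -104.8, 34.7])]
```

```bash
python3 - <<'E'
from tri import *
t=np.load('pics/top0.npy',allow_pickle=True).item();s=np.load('pics/scene0.npy',allow_pickle=True).item()
def zoom(im,x0,y0,w,h,f,n):
    cv2.imwrite('pics/'+n,cv2.resize(im['pixels'][y0:y0+h,x0:x0+w,::-1],None,fx=f,fy=f,interpolation=cv2.INTER_CUBIC))
zoom(t,250,130,160,60,5,'zs.png');zoom(s,215,180,80,70,8,'zs2.png');zoom(t,90,150,170,135,4.5,'zc.png')
for y,n in ((37.5,'framed'),(-10.6,'mid'),(-58.6,'right')):
  for h in(33,43,53):
    P=np.array([676,y,h])/1000;print(n,h,proj(t,P)[0].round(1),proj(s,P)[0].round(1),((proj(s,P)[0]-[215,180])*8).round())
E
```

```text
framed 33 [267.7 149.3] [233.  219.4] [144. 315.]
framed 43 [267.3 148.3] [232.5 216.4] [140. 291.]
framed 53 [266.9 147.4] [231.9 213.3] [135. 266.]
mid 33 [287.1 149.1] [244.5 207. ] [236. 216.]
mid 43 [286.9 148.2] [244.1 204. ] [233. 192.]
mid 53 [286.7 147.3] [243.6 201. ] [229. 168.]
right 33 [306.3 148.9] [255.3 195.5] [322. 124.]
right 43 [306.3 148. ] [254.9 192.5] [319. 100.]
right 53 [306.3 147.1] [254.6 189.5] [316.  76.]
```

View pics/zs.png

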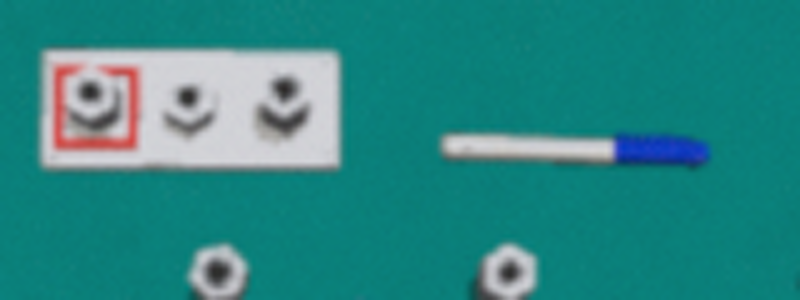

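View pics/zs2.png

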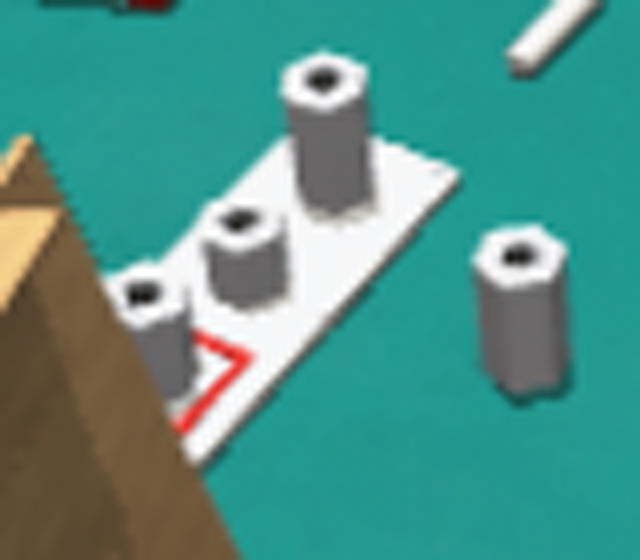

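View pics/zc.png

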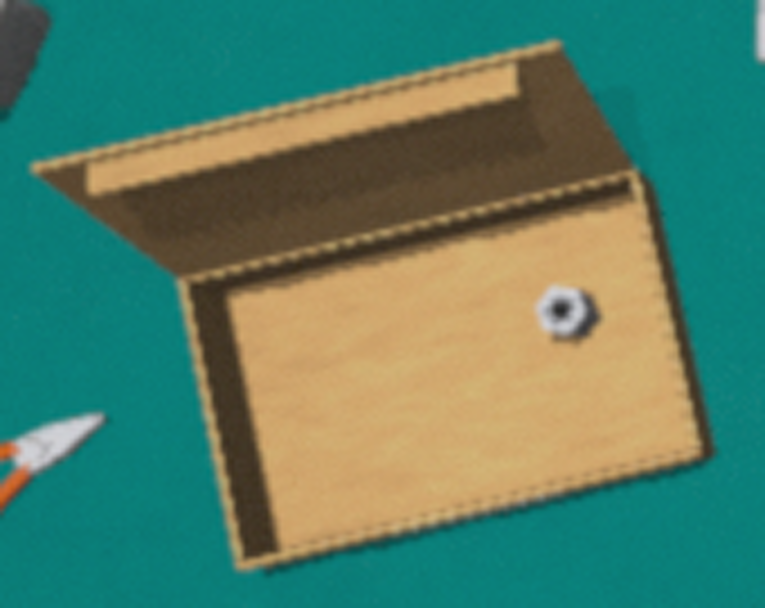

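```bash
cat > seg.py <<'E'
from tri import *
def rect(im,mask,z):
    n,l,st,c=cv2.connectedComponentsWithStats(mask.astype(np.uint8))
    i=1+st[1:,4].argmax();v,u=np.nonzero(l==i)
    P=np.array([at_z(im,(a,b),z)[:2] for a,b in zip(u,v)])*1000
    return P,cv2.minAreaRect(P.astype(np.float32))
E
python3 - <<'E'
from seg import *
t=np.load('pics/top0.npy',allow_pickle=True).item();s=np.load('pics/scene0.npy',allow_pickle=True).item()
c=np.array([(240,568),(708,457),(637,174),(180,280)])/4.5+[90,150]
P=np.array([at_z(t,x,.058) for x in c])
print((P*1000).round())
for i in range(4):
    d=P[(i+1)%4]-P[i];print(np.linalg.norm(d[:2]).round(3),np.degrees(np.arctan2(d[1],d[0])).round(1))
print('ctr',P.mean(0))
h=cv2.cvtColor(t['pixels'],cv2.COLOR_RGB2HSV).astype(int)
m=((h[...,0]>165)|(h[...,0]<3))&(h[...,1]>70)&(h[...,2]>150);m[:,:400]=0;m[:,450:]=0;m[:210]=0;m[260:]=0
Q,r=rect(t,m,.02);print('pink',r)
m=(h[...,0]>108)&(h[...,0]<125)&(h[...,1]>120);w=(h[...,1]<60)&(h[...,2]>130);mm=m|w
mm[:150]=0;mm[168:]=0;mm[:,:330]=0;mm[:,400:]=0
Q,r=rect(t,mm,.006);print('marker',r)
m[:150]=0;m[168:]=0;m[:,:330]=0;m[:,400:]=0
Q,r=rect(t,m,.006);print('cap',r)
for n in('dropper_bottle','loupe','marker','pink_box','carton','lid_edge'):
    manip  # detectors use newest picture
    print(n,[(x['conf'],np.round(x['location'],1).tolist()) for x in manip.landmark_of(n,'top')[:2]])
E
```

```text
[[369. 327.  58.]
 [424.  84.  58.]
 [574. 122.  58.]
 [520. 362.  58.]]
0.249 -77.4
0.156 14.3
0.246 102.7
0.155 -166.7
ctr [0.47202212 0.22363078 0.058     ]
pink ((464.33270263671875, -348.14581298828125), (38.6619873046875, 53.17264938354492), 6.1630964279174805)
marker ((654.1550903320312, -205.6487579345703), (133.33615112304688, 10.781142234802246), 87.72431182861328)
cap ((651.9932861328125, -250.43203735351562), (43.64750671386719, 10.400395393371582), 88.50077819824219)
dropper_bottle [(0.84, [160.7, 434.0]), (0.23, [186.6, 348.9])]
loupe [(0.63, [188.9, 419.7]), (0.16, [250.1, 381.0])]
marker [(0.73, [160.8, 365.7]), (0.42, [218.3, 379.7])]
pink_box [(0.54, [232.4, 421.3]), (0.33, [188.2, 419.0])]
carton [(0.74, [232.8, 191.4])]
lid_edge [(0.81, [175.8, 156.0])]
```

```bash
cat > plan.py <<'E'
from seg import *
import sys
C=np.array([.472,.2236]);CY=np.radians(13.0)
def c2w(x,y):
    c,s=np.cos(CY),np.sin(CY);return C+[(c*x-s*y)/1000,(s*x+c*y)/1000]
def pose():
    st=manip.state();M=R.from_quat(st['eef_rot']).as_matrix()
    psi=np.degrees(np.arctan2(-M[1,0],-M[0,0]));return st,np.array(st['eef_pos']),M,psi
def plan(*wps,p0=None,psi0=None):
    """wps: (x,y,z,psi) metres/deg; rows in tool frame assuming tool down"""
    st,p,M,psi=pose()
    if p0 is not None:p=np.array(p0)
    print('t',round(st['time_s'],2),'at',p.round(4),'psi',round(psi,2),'tilt',np.degrees(np.arccos(-M[2,2])).round(2),'F',np.round(st['wrist_force'],1),'gap',round(st['finger_gap']*87,1))
    for w in wps:
        w=np.array(w,float);d=w[:3]-p;dpsi=(w[3]-psi+180)%360-180
        n=max(int(np.ceil(max(np.linalg.norm(d)/.058,abs(dpsi)/9.5))),1)
        # tool-frame shift per row with rotation progressively applied
        print('->',w,'n',n)
        rows=[]
        for i in range(n):
            a=np.radians(psi+dpsi*i/n)
            X=np.array([-np.cos(a),-np.sin(a),0]);Y=np.array([-np.sin(a),np.cos(a),0]);Z=np.array([0,0,-1.])
            e=d/n/.06;rows.append([e@X,e@Y,e@Z,-dpsi/n/10])
        rows=np.array(rows)
        if abs(dpsi)<.3: print('  x%d'%n,rows[0].round(3))
        else: print(rows.round(3))
        p=w[:3];psi=w[3]
E
python3 - <<'E'
from plan import *
plan((.40,-.17,.30,13))
t=np.load('pics/top0.npy',allow_pickle=True).item();s=np.load('pics/scene0.npy',allow_pickle=True).item()
print(tri(t,(272,84),s,(185,171)), tri(t,(250,0),s,(151,38)))
for th in (1.75,1.85,1.95,2.05):
    x=77-154*np.cos(th);z=60+154*np.sin(th);w=c2w(x,0)
    print(th,proj(t,[*w,z/1000]),proj(s,[*w,z/1000]))
for y in(-123,123):
  for th in (1.75,1.85,1.95,2.05):
    x=77-154*np.cos(th);z=60+154*np.sin(th);w=c2w(x,y);print(y,th,proj(t,[*w,z/1000]),proj(s,[*w,z/1000]))
E
```

```text
t 0.45 at [ 0.1521 -0.6061  0.2224] psi 14.08 tilt 0.01 F [ 0.4 -0.2 -0.2] gap 87.0
-> [ 0.4  -0.17  0.3  13.  ] n 9
[[-0.642  0.672 -0.144  0.012]
 [-0.64   0.673 -0.144  0.012]
 [-0.639  0.674 -0.144  0.012]
 [-0.638  0.676 -0.144  0.012]
 [-0.636  0.677 -0.144  0.012]
 [-0.635  0.678 -0.144  0.012]
 [-0.633  0.68  -0.144  0.012]
 [-0.632  0.681 -0.144  0.012]
 [-0.63   0.682 -0.144  0.012]]
(array([0.812415  , 0.01986979, 0.11641696]), np.float64(0.24511230861506306)) (array([0.82497797, 0.02269531, 0.42938495]), np.float64(7.117869313092825))
1.75 [[157.33779021 179.47455093]] [[195.84096767 242.36589735]]
1.85 [[156.44143867 172.75712211]] [[187.86783813 242.12373424]]
1.95 [[155.84132832 166.43987487]] [[180.43605327 242.52991622]]
2.05 [[155.54004239 160.605537  ]] [[173.63434977 243.56218379]]
-123 1.75 [[216.15581997 165.6570085 ]] [[225.69482997 194.38143312]]
-123 1.85 [[214.95079896 159.0547962 ]] [[218.47034093 194.47937921]]
-123 1.95 [[213.9537016  152.87005235]] [[211.67595586 195.20272469]]
-123 2.05 [[213.17462712 147.18313155]] [[205.39273233 196.52760768]]
123 1.75 [[ 97.7816152  193.46549857]] [[156.66539923 305.33324958]]
123 1.85 [[ 97.2017781  186.63047728]] [[147.79110167 304.51831263]]
123 1.95 [[ 97.00863847 180.17789853]] [[139.62133538 304.36256645]]
123 2.05 [[ 97.19703196 174.19292633]] [[132.25282443 304.84875907]]
```

Request:
{"method": "move_arm", "body": {
  "commands": [87, -0.64, 0.67, -0.15, 0, 0, 0, 87, -0.64, 0.67, -0.15, 0, 0, 0, 87, -0.64, 0.68, -0.15, 0, 0, 0.1, 87, -0.64, 0.68, -0.15, 0, 0, 0, 87, -0.64, 0.68, -0.15, 0, 0, 0, 87, -0.64, 0.68, -0.15, 0, 0, 0, 87, -0.63, 0.68, -0.15, 0, 0, 0, 87, -0.63, 0.68, -0.15, 0, 0, 0, 87, -0.63, 0.68, -0.15, 0, 0, 0, 87, 0, 0, 0, 0, 0, 0]
}}

```text
time_s: 1.7
eef_pos: [0.4034, -0.1679, 0.3045]
eef_rot: [-0.117, 0.993, -0.0, 0.001]
wrist_force: [-0.6, -0.2, 0.5]
finger_gap: 1.005
```

```bash
python3 - <<'E'
from plan import *
st,p,M,psi=pose();print(p,psi,st['joint_positions'].round(2))
im=wristview(shot('wrist','w1'),st);np.save('pics/w1.npy',im,allow_pickle=True)
for P in ([.4963,-.0196,.035],[.4983,-.0958,.035],[.4958,-.2432,.035],[.464,-.348,.02],[.654,-.2056,.006]): print(proj(im,P).round(1))
E
```

```text
[ 0.4033817  -0.16785163  0.30447713] 13.42403439461487 [-0.02 -0.   -0.28 -0.   -1.29 -1.32]
[[399.7 250.9]]
[[351.4 241.4]]
[[256.1 218.6]]
[[192.1 180.1]]
[[264.8 302.1]]
```

View pics/w1.png

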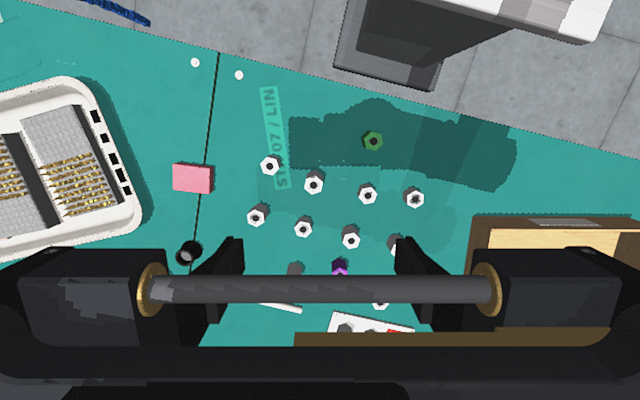

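```bash
cat >> plan.py <<'E'
def hexyaw(im,P,h):
    """refine xy & yaw (mod 60) of the top face at height h; flats normal dir"""
    uv=proj(im,[P[0],P[1],h])[0]
    g=cv2.cvtColor(im['pixels'],cv2.COLOR_RGB2GRAY);hs=cv2.cvtColor(im['pixels'],cv2.COLOR_RGB2HSV)
    m=((g>165)&(hs[...,1]<40)).astype(np.uint8)
    r=26;u,v=map(int,uv.round());x0,y0=max(u-r,0),max(v-r,0)
    sub=m[y0:v+r,x0:u+r]
    n,l,s,c=cv2.connectedComponentsWithStats(sub)
    if n<2:return None
    ok=[i for i in range(1,n) if s[i,4]>25]
    i=min(ok,key=lambda i:np.hypot(c[i][0]+x0-uv[0],c[i][1]+y0-uv[1]))
    cn,_=cv2.findContours((l==i).astype(np.uint8),cv2.RETR_EXTERNAL,cv2.CHAIN_APPROX_NONE)
    hull=cv2.convexHull(max(cn,key=len))[:,0]+[x0,y0]
    # fill polygon mask to world, template IoU
    big=np.zeros(g.shape,np.uint8);cv2.fillConvexPoly(big,hull.astype(np.int32),1)
    K=8;x1,y1=u-r,v-r
    best=None
    q0=at_z(im,hull.mean(0),h)
    tgt=cv2.resize(big[max(y1,0):v+r,max(x1,0):u+r],None,fx=K,fy=K,interpolation=cv2.INTER_LINEAR)
    x1,y1=max(x1,0),max(y1,0)
    for a in range(-30,30,3):
      ang=np.radians(a+30+60*np.arange(6))
      for dx in(-1.5,0,1.5):
       for dy in(-1.5,0,1.5):
        W=np.c_[q0[0]+dx/1000+.01386*np.cos(ang),q0[1]+dy/1000+.01386*np.sin(ang),np.full(6,h)]
        pp=(proj(im,W)-[x1,y1]+.5)*K
        t=np.zeros_like(tgt);cv2.fillConvexPoly(t,pp.round().astype(np.int32),1)
        iou=(t&tgt).sum()/(t|tgt).sum()
        if best is None or iou>best[0]:best=(iou,a,W[:,:2].mean(0))
    return best
E
python3 - <<'E'
from plan import *
im=np.load('pics/w1.npy',allow_pickle=True).item()
for P in ([.4963,-.0196],[.4983,-.0958],[.4958,-.2432],[.426,-.089],[.416,-.018]):
    print(P,hexyaw(im,P,.035 if P[0]>.44 else .025))
p=im['pixels'][:,:,::-1]
cv2.imwrite('pics/w1z.png',cv2.resize(p[150:275,220:440],None,fx=3.6,fy=3.6,interpolation=cv2.INTER_CUBIC))
plan((.4963,-.0196,.10,13))
E
```

```text
[0.4963, -0.0196] (np.float64(0.21486152127065208), -30, array([ 0.49763558, -0.02847509]))
[0.4983, -0.0958] (np.float64(0.9098938670845502), -30, array([ 0.49716899, -0.09678132]))
[0.4958, -0.2432] (np.float64(0.9157845682710871), -12, array([ 0.49488932, -0.24468808]))
[0.426, -0.089] (np.float64(0.9070484015919887), 27, array([ 0.42515094, -0.08983013]))
[0.416, -0.018] (np.float64(0.8935827152531441), -3, array([ 0.41368545, -0.01882291]))
t 1.75 at [ 0.4023 -0.169   0.3039] psi 13.3 tilt 0.05 F [ 0.2 -0.3  0.2] gap 87.2
-> [ 0.4963 -0.0196  0.1    13.    ] n 5
  x5 [-0.419  0.413  0.68   0.006]
```

View pics/w1z.png

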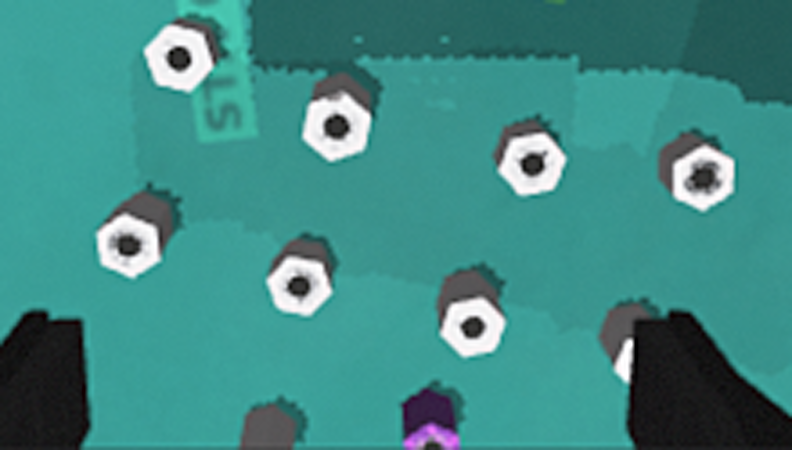

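Request:
{"method": "move_arm", "body": {
  "commands": [87, -0.31, 0.5, 0.5, 0, 0, 0, 87, -0.31, 0.5, 0.5, 0, 0, 0, 87, -0.31, 0.5, 0.5, 0, 0, 0, 50, -0.31, 0.5, 0.5, 0, 0, 0, 50, -0.31, 0.5, 0.5, 0, 0, 0, 50, 0, 0, 0, 0, 0, 0]
}}

```text
time_s: 2.5
eef_pos: [0.457, -0.0034, 0.1512]
eef_rot: [-0.114, 0.993, -0.001, -0.003]
wrist_force: [0.2, -0.0, -0.2]
finger_gap: 0.74
```

```bash
python3 - <<'E'
from plan import *
st,p,M,psi=pose();print(p,psi)
im=wristview(shot('wrist','w2'),st);np.save('pics/w2.npy',im,allow_pickle=True)
print(proj(im,[.4963,-.0196,.035]).round(1),hexyaw(im,[.4963,-.0196],.035))
E
```

```text
[ 0.45703673 -0.00339002  0.15118969] 13.11305877967338
[[294.7 234.9]] (np.float64(0.9265906820985841), 27, array([ 0.49553878, -0.02098462]))
```

View pics/w2.png

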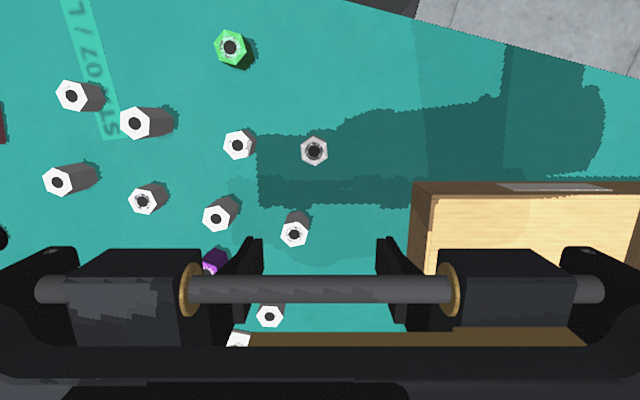

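```bash
python3 - <<'E'
from plan import *
plan((.496,-.0205,.09,-3),(.496,-.0205,.006,-3))
E
```

```text
t 2.55 at [ 0.4576 -0.0039  0.1526] psi 13.08 tilt 0.18 F [-0.2  0.  -0.4] gap 60.8
-> [ 0.496  -0.0205  0.09   -3.    ] n 2
[[-0.28  -0.207  0.521  0.804]
 [-0.306 -0.166  0.521  0.804]]
-> [ 0.496  -0.0205  0.006  -3.    ] n 2
  x2 [ 0.   0.   0.7 -0. ]
```

Request:
{"method": "move_arm", "body": {
  "commands": [50, -0.28, -0.21, 0.52, 0, 0, 0.8, 50, -0.31, -0.17, 0.52, 0, 0, 0.8, 50, 0, 0, 0, 0, 0, 0, 50, 0, 0, 0, 0, 0, 0]
}}

```text
time_s: 3.05
eef_pos: [0.497, -0.0211, 0.0924]
eef_rot: [0.025, 1.0, 0.0, 0.001]
wrist_force: [-0.4, -0.2, 0.3]
finger_gap: 0.572
```

```bash
python3 - <<'E'
from plan import *
plan((.496,-.0205,.006,-3))
st,p,M,psi=pose()
im=wristview(shot('wrist','w3'),st)
print(hexyaw(im,[.4963,-.0196],.035))
E
```

```text
t 3.05 at [ 0.497  -0.0211  0.0924] psi -2.91 tilt 0.08 F [-0.4 -0.2  0.3] gap 49.8
-> [ 0.496  -0.0205  0.006  -3.    ] n 2
  x2 [0.009 0.004 0.72  0.005]
(np.float64(0.9127682993946065), 27, array([ 0.49471785, -0.02093059]))
```

View pics/w3.png

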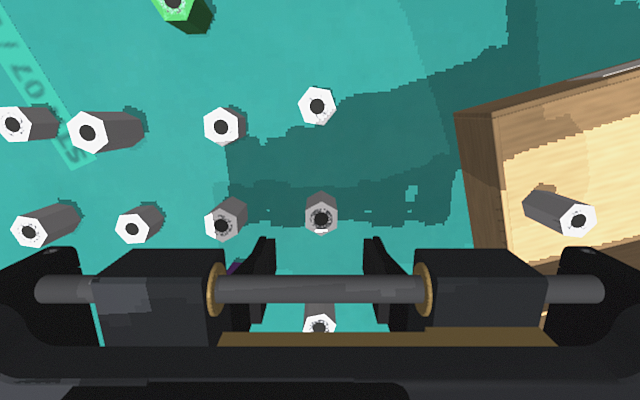

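Request:
{"method": "move_arm", "body": {
  "commands": [50, 0.02, 0, 0.72, 0, 0, 0, 50, 0.01, 0, 0.72, 0, 0, 0, 50, 0, 0, 0, 0, 0, 0, 15, 0, 0, 0, 0, 0, 0, 15, 0, 0, 0, 0, 0, 0, 15, 0, 0, 0, 0, 0, 0, 15, 0, 0, 0, 0, 0, 0, 15, 0, 0, 0, 0, 0, 0],
  "squeeze": 30
}}

```text
time_s: 4.1
eef_pos: [0.4958, -0.0199, 0.0059]
eef_rot: [0.025, 1.0, 0.0, 0.001]
wrist_force: [-0.9, 0.6, 7.3]
finger_gap: 0.273
```

```bash
python3 - <<'E'
from plan import *
w=c2w(-35,-10);w2=c2w(-35,-10);print(w)
plan((.496,-.0205,.13,-3),(*w,.13,13),(*w,.009,13))
E
```

```text
[0.44014656 0.20598301]
t 4.1 at [ 0.4958 -0.0199  0.0059] psi -2.88 tilt 0.1 F [-0.9  0.6  7.3] gap 23.7
-> [ 0.496  -0.0205  0.13   -3.    ] n 3
  x3 [-0.001 -0.003 -0.69   0.004]
-> [ 0.44014656  0.20598301  0.13       13.        ] n 5
[[ 0.225  0.744  0.    -0.32 ]
 [ 0.184  0.756  0.    -0.32 ]
 [ 0.141  0.765  0.    -0.32 ]
 [ 0.098  0.771  0.    -0.32 ]
 [ 0.055  0.776  0.    -0.32 ]]
-> [4.40146558e-01 2.05983012e-01 9.00000000e-03 1.30000000e+01] n 3
  x3 [ 0.     0.     0.672 -0.   ]
```

Request:
{"method": "move_arm", "body": {
  "commands": [15, 0, 0, -0.7, 0, 0, 0, 15, 0, 0, -0.7, 0, 0, 0, 15, 0, 0, -0.7, 0, 0, 0, 15, 0.23, 0.74, 0, 0, 0, -0.32, 15, 0.18, 0.76, 0, 0, 0, -0.32, 15, 0.14, 0.76, 0, 0, 0, -0.32, 15, 0.1, 0.77, 0, 0, 0, -0.32, 15, 0.06, 0.78, 0, 0, 0, -0.32, 15, 0, 0, 0, 0, 0, 0]
}}

```text
time_s: 5.22
eef_pos: [0.4379, 0.2086, 0.1308]
eef_rot: [-0.116, 0.993, 0.0, 0.0]
wrist_force: [-0.1, 0.1, -0.2]
finger_gap: 0.273
```

```bash
python3 - <<'E'
from plan import *
w=c2w(-35,-10)
plan((*w,.009,13))
st,p,M,psi=pose()
im=wristview(shot('wrist','w4'),st);np.save('pics/w4.npy',im,allow_pickle=True)
print(hexyaw(im,[.504,.1657],.045),proj(im,[.504,.1657,.045]))
t=shot('top','t4')
E
```

```text
t 5.22 at [0.4379 0.2086 0.1308] psi 13.34 tilt 0.04 F [-0.1  0.1 -0.2] gap 23.8
-> [4.40146558e-01 2.05983012e-01 9.00000000e-03 1.30000000e+01] n 3
[[-0.009 -0.017  0.677  0.011]
 [-0.009 -0.017  0.677  0.011]
 [-0.009 -0.017  0.677  0.011]]Traceback (most recent call last):
  File "<stdin>", line 6, in <module>
  File "plan.py", line 38, in hexyaw
    i=min(ok,key=lambda i:np.hypot(c[i][0]+x0-uv[0],c[i][1]+y0-uv[1]))
ValueError: min() iterable argument is empty
```

View pics/w4.png

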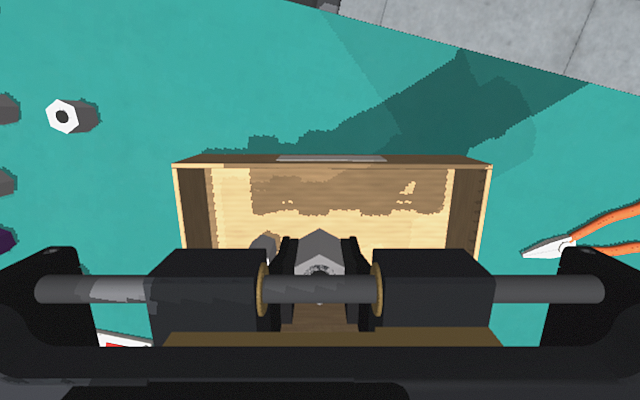

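```bash
python3 - <<'E'
from plan import *
im=np.load('pics/w4.npy',allow_pickle=True).item()
for uv in((173,163),(492,166)): print(at_z(im,uv,.058).round(4))
print(c2w(-79,-124),c2w(-79,124))
E
```

```text
[0.4235 0.089  0.058 ]
[0.3692 0.3284 0.058 ]
[0.4229187  0.08500698] [0.36713083 0.32665075]
```

Request:
{"method": "move_arm", "body": {
  "commands": [15, -0.01, -0.02, 0.68, 0, 0, 0, 15, -0.01, -0.02, 0.68, 0, 0, 0, 15, 0, 0, 0.64, 0, 0, 0, 15, 0, 0, 0, 0, 0, 0, 38, 0, 0, 0, 0, 0, 0, 38, 0, 0, 0, 0, 0, 0, 38, 0, 0, 0, 0, 0, 0, 38, 0, 0, -0.7, 0, 0, 0, 38, 0, 0, -0.7, 0, 0, 0, 38, 0, 0, 0, 0, 0, 0]
}}

```text
time_s: 6.52
eef_pos: [0.4421, 0.2058, 0.0987]
eef_rot: [-0.114, 0.993, 0.003, 0.004]
wrist_force: [1.1, 0.3, -0.1]
finger_gap: 0.439
```

```bash
python3 - <<'E'
from plan import *
plan((.48,.165,.16,13))
st,p,M,psi=pose()
im=wristview(shot('wrist','w5'),st);np.save('pics/w5.npy',im,allow_pickle=True)
t=shot('top','t5');s=shot('scene','s5')
a=hole(t,(214.2,218.4));b=hole(s,(260/3+180,553/3+100));print(tri(t,a,s,b))
E
```

```text
t 6.53 at [0.4421 0.2058 0.0987] psi 13.12 tilt 0.53 F [ 1.1  0.3 -0.1] gap 38.2
-> [ 0.48   0.165  0.16  13.   ] n 2
  x2 [-0.23  -0.403 -0.511  0.006]
(array([0.50155149, 0.1710083 , 0.04100207]), np.float64(0.3542096495681051))
```

View pics/w5.png

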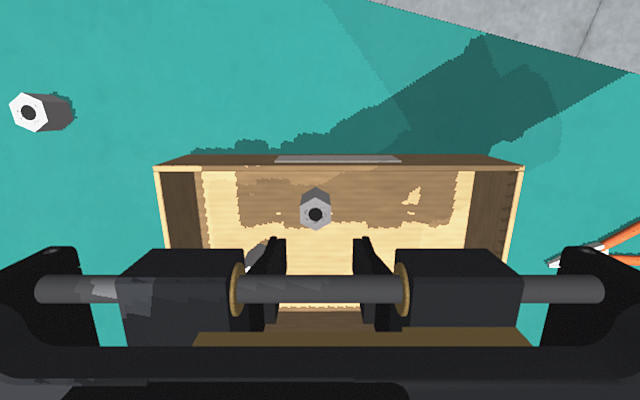

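View pics/t5.png

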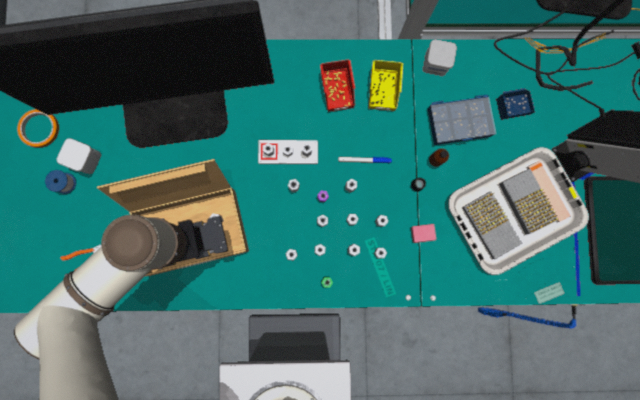

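View pics/s5.png

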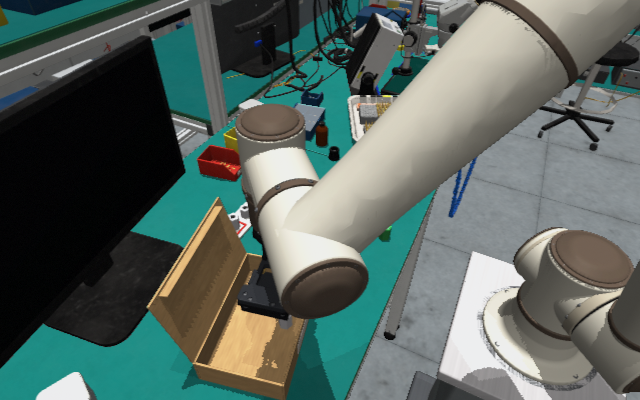

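Request:
{"method": "move_arm", "body": {
  "commands": [70, 0, -0.45, -0.45, 0, 0, 0, 60, 0, -0.45, -0.45, 0, 0, 0, 50, 0, 0, 0, 0, 0, 0, 50, 0, 0, 0, 0, 0, 0]
}}

```text
time_s: 7.18
eef_pos: [0.4516, 0.1512, 0.1473]
eef_rot: [-0.114, 0.994, -0.0, -0.001]
wrist_force: [0.4, 0.5, -0.3]
finger_gap: 0.579
```

```bash
python3 - <<'E'
from plan import *
plan((.504,.1657,.16,13))
st,p,M,psi=pose()
im=wristview(shot('wrist','w6'),st);np.save('pics/w6.npy',im,allow_pickle=True)
print(proj(im,[.504,.1657,.045]))
E
```

```text
t 7.17 at [0.4516 0.1512 0.1473] psi 13.05 tilt 0.15 F [ 0.4  0.5 -0.3] gap 50.4
-> [ 0.504   0.1657  0.16   13.    ] n 1
  x1 [-0.906  0.039 -0.211  0.005]
[[322.55434483 259.44431304]]
```

View pics/w6.png

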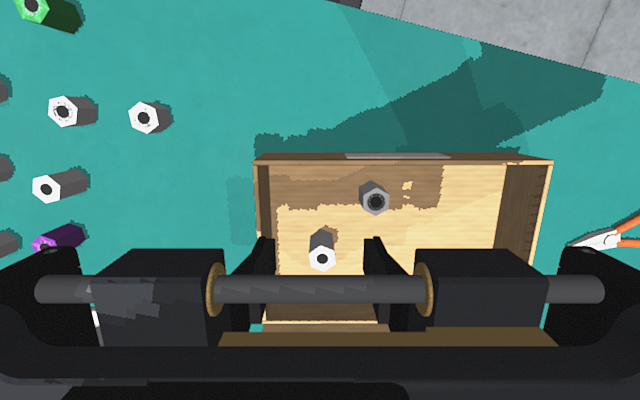

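```bash
python3 - <<'E'
from plan import *
im=np.load('pics/w6.npy',allow_pickle=True).item()
print(hexyaw(im,[.504,.1657],.045))
h=hole(im,(322,258));print(h,at_z(im,h,.045))
cv2.imwrite('pics/w6z.png',cv2.resize(im['pixels'][215:275,290:360,::-1],None,fx=8,fy=8,interpolation=cv2.INTER_CUBIC))
E
```

```text
(np.float64(0.9004861149913393), -12, array([0.50223844, 0.16532945]))
[319.6206544  255.65337423] [0.50079279 0.16210009 0.045     ]
```

View pics/w6z.png

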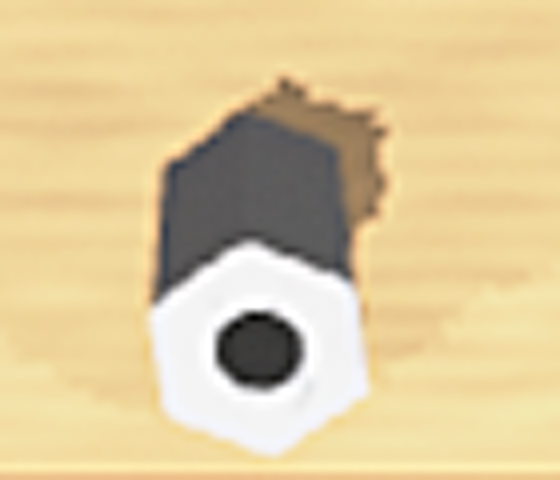

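```bash
python3 - <<'E'
from plan import *
plan((.503,.1655,.12,17),(.503,.1655,.014,17))
E
```

```text
t 7.22 at [0.4515 0.1513 0.1472] psi 13.08 tilt 0.17 F [-0.1  0.4 -0.7] gap 50.0
-> [ 0.503   0.1655  0.12   17.    ] n 2
[[-0.445  0.018  0.227 -0.196]
 [-0.445  0.003  0.227 -0.196]]
-> [5.030e-01 1.655e-01 1.400e-02 1.700e+01] n 2
  x2 [ 0.     0.     0.883 -0.   ]
```

Request:
{"method": "move_arm", "body": {
  "commands": [50, -0.45, 0.02, 0.23, 0, 0, -0.2, 50, -0.45, 0, 0.23, 0, 0, -0.2, 50, 0, 0, 0, 0, 0, 0, 50, 0, 0, 0.6, 0, 0, 0, 50, 0, 0, 0.6, 0, 0, 0, 50, 0, 0, 0.57, 0, 0, 0, 15, 0, 0, 0, 0, 0, 0, 15, 0, 0, 0, 0, 0, 0, 15, 0, 0, 0, 0, 0, 0, 15, 0, 0, 0, 0, 0, 0]
}}

```text
time_s: 8.48
eef_pos: [0.5053, 0.1664, 0.0165]
eef_rot: [-0.149, 0.989, 0.001, 0.001]
wrist_force: [-0.9, 0.7, 4.3]
finger_gap: 0.273
```

```bash
python3 - <<'E'
from plan import *
plan((.503,.1655,.14,17),(.496,-.02,.14,3),(.496,-.02,.017,3))
E
```

```text
t 8.47 at [0.5053 0.1664 0.0165] psi 17.09 tilt 0.17 F [-0.9  0.7  4.3] gap 23.7
-> [ 0.503   0.1655  0.14   17.    ] n 3
  x3 [ 0.014 -0.001 -0.686  0.003]
-> [ 0.496 -0.02   0.14   3.   ] n 4
[[ 0.254 -0.731  0.     0.35 ]
 [ 0.209 -0.745  0.     0.35 ]
 [ 0.163 -0.756  0.     0.35 ]
 [ 0.116 -0.765  0.     0.35 ]]
-> [ 0.496 -0.02   0.017  3.   ] n 3
  x3 [ 0.     0.     0.683 -0.   ]
```

Request:
{"method": "move_arm", "body": {
  "commands": [15, 0.01, 0, -0.69, 0, 0, 0, 15, 0.01, 0, -0.69, 0, 0, 0, 15, 0.01, 0, -0.69, 0, 0, 0, 15, 0.25, -0.73, 0, 0, 0, 0.35, 15, 0.21, -0.74, 0, 0, 0, 0.35, 15, 0.16, -0.76, 0, 0, 0, 0.35, 15, 0.12, -0.76, 0, 0, 0, 0.35, 15, 0, 0, 0, 0, 0, 0]
}}

```text
time_s: 9.48
eef_pos: [0.4953, -0.0223, 0.1396]
eef_rot: [-0.025, 1.0, 0.0, 0.0]
wrist_force: [0.2, 0.8, -0.5]
finger_gap: 0.275
```

```bash
python3 - <<'E'
from plan import *
plan((.496,-.02,.018,3))
E
```

```text
t 9.47 at [ 0.4953 -0.0223  0.1396] psi 2.81 tilt 0.02 F [ 0.2  0.8 -0.5] gap 23.9
-> [ 0.496 -0.02   0.018  3.   ] n 3
  x3 [-0.004  0.012  0.675 -0.006]
```

Request:
{"method": "move_arm", "body": {
  "commands": [15, 0, 0.01, 0.68, 0, 0, 0, 15, 0, 0.01, 0.68, 0, 0, 0, 15, 0, 0.01, 0.66, 0, 0, 0, 15, 0, 0, 0, 0, 0, 0, 38, 0, 0, 0, 0, 0, 0, 38, 0, 0, 0, 0, 0, 0, 38, 0, 0, 0, 0, 0, 0, 38, 0, 0, -0.8, 0, 0, 0, 45, 0.2, -0.5, -0.8, 0, 0, 0, 50, 0.4, -0.7, -0.4, 0, 0, 0.3]
}}

```text
time_s: 10.72
eef_pos: [0.4656, -0.0921, 0.1413]
eef_rot: [-0.001, 1.0, 0.0, 0.003]
wrist_force: [0.6, -0.4, -0.3]
finger_gap: 0.542
```

Request:
{"method": "move_arm", "body": {
  "commands": [50, 0, 0, 0, 0, 0, 0]
}}

```text
time_s: 10.85
eef_pos: [0.4637, -0.0935, 0.1407]
eef_rot: [0.001, 1.0, 0.0, 0.003]
wrist_force: [-0.4, 1.6, -1.2]
finger_gap: 0.569
```

```bash
python3 - <<'E'
from plan import *
st,p,M,psi=pose()
im=wristview(shot('wrist','w7'),st);np.save('pics/w7.npy',im,allow_pickle=True)
r=hexyaw(im,[.498,-.096],.035);print(r)
print(proj(im,[.498,-.096,.035]))
plan((r[2][0],r[2][1],.09,0),(r[2][0],r[2][1],.007,0))
E
```

```text
(np.float64(0.9134291915355399), 27, array([ 0.49683433, -0.09622491]))
[[317.50050741 237.3002349 ]]
t 10.9 at [ 0.4638 -0.0927  0.1394] psi -0.04 tilt 0.19 F [-0.7  0.7 -0.7] gap 49.5
-> [ 0.49683433 -0.09622491  0.09        0.        ] n 2
  x2 [-0.275 -0.029  0.412 -0.002]
-> [ 0.49683433 -0.09622491  0.007       0.        ] n 2
  x2 [ 0.     0.     0.692 -0.   ]
```

View pics/w7.png

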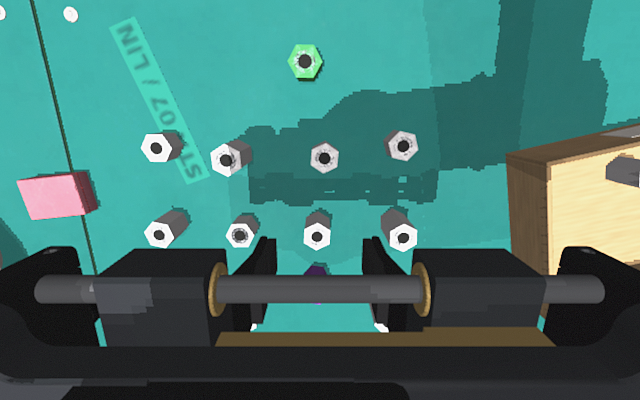

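Request:
{"method": "move_arm", "body": {
  "commands": [50, -0.28, -0.03, 0.41, 0, 0, 0, 50, -0.28, -0.03, 0.41, 0, 0, 0, 50, 0, 0, 0, 0, 0, 0, 50, 0, 0, 0.69, 0, 0, 0, 50, 0, 0, 0.69, 0, 0, 0, 50, 0, 0, 0, 0, 0, 0, 15, 0, 0, 0, 0, 0, 0, 15, 0, 0, 0, 0, 0, 0, 15, 0, 0, 0, 0, 0, 0, 15, 0, 0, 0, 0, 0, 0]
}}

```text
time_s: 12.15
eef_pos: [0.4982, -0.0953, 0.0071]
eef_rot: [-0.001, 1.0, 0.0, 0.001]
wrist_force: [-1.0, 1.1, 5.1]
finger_gap: 0.276
```

```bash
python3 - <<'E'
from plan import *
w=c2w(-35,-75);print(w)
_,p,_,_=pose()
plan((p[0],p[1],.13,0),(*w,.13,13),(*w,.010,13))
E
```

```text
[0.45476838 0.14264896]
t 12.15 at [ 0.4982 -0.0953  0.0071] psi 0.1 tilt 0.12 F [-1.   1.1  5.1] gap 24.0
-> [ 0.49822556 -0.09534072  0.13        0.        ] n 3
  x3 [ 0.     0.    -0.683  0.003]
-> [ 0.45476838  0.14264896  0.13       13.        ] n 5
[[ 0.145  0.793  0.    -0.26 ]
 [ 0.109  0.799  0.    -0.26 ]
 [ 0.072  0.803  0.    -0.26 ]
 [ 0.036  0.806  0.    -0.26 ]
 [-0.001  0.806  0.    -0.26 ]]
-> [4.54768377e-01 1.42648958e-01 1.00000000e-02 1.30000000e+01] n 3
  x3 [ 0.     0.     0.667 -0.   ]
```

Request:
{"method": "move_arm", "body": {
  "commands": [15, 0, 0, -0.69, 0, 0, 0, 15, 0, 0, -0.69, 0, 0, 0, 15, 0, 0, -0.69, 0, 0, 0, 15, 0.15, 0.79, 0, 0, 0, -0.26, 15, 0.11, 0.8, 0, 0, 0, -0.26, 15, 0.07, 0.8, 0, 0, 0, -0.26, 15, 0.04, 0.8, 0, 0, 0, -0.26, 15, 0, 0.8, 0, 0, 0, -0.26, 15, 0, 0, 0, 0, 0, 0]
}}

```text
time_s: 13.28
eef_pos: [0.453, 0.1439, 0.1304]
eef_rot: [-0.116, 0.993, 0.0, 0.0]
wrist_force: [-0.1, -0.2, -0.2]
finger_gap: 0.274
```

```bash
python3 - <<'E'
from plan import *
w=c2w(-35,-75)
plan((*w,.010,13))
st,p,M,psi=pose()
im=wristview(shot('wrist','w8'),st)
E
```

```text
t 13.28 at [0.453  0.1439 0.1304] psi 13.35 tilt 0.05 F [-0.1 -0.2 -0.2] gap 23.9
-> [4.54768377e-01 1.42648958e-01 1.00000000e-02 1.30000000e+01] n 3
[[-0.008 -0.009  0.669  0.012]
 [-0.008 -0.009  0.669  0.012]
 [-0.008 -0.009  0.669  0.012]]
```

View pics/w8.png

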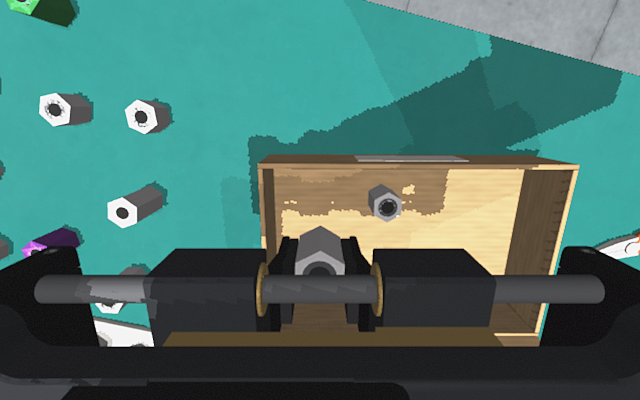

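Request:
{"method": "move_arm", "body": {
  "commands": [15, 0, 0, 0.67, 0, 0, 0, 15, -0.01, -0.01, 0.67, 0, 0, 0, 15, -0.01, 0, 0.65, 0, 0, 0, 15, 0, 0, 0, 0, 0, 0, 38, 0, 0, 0, 0, 0, 0, 38, 0, 0, 0, 0, 0, 0, 38, 0, 0, 0, 0, 0, 0, 38, 0, 0, -0.8, 0, 0, 0, 38, 0, 0, -0.8, 0, 0, 0, 38, 0, 0, -0.8, 0, 0, 0]
}}

```text
time_s: 14.58
eef_pos: [0.4544, 0.141, 0.157]
eef_rot: [-0.114, 0.993, 0.0, 0.0]
wrist_force: [0.3, 0.2, -0.3]
finger_gap: 0.439
```

```bash
python3 - <<'E'
from plan import *
st,p,M,psi=pose()
im=wristview(shot('wrist','w9'),st);t=shot('top','t9')
plan((.46,-.24,.15,18))
E
```

```text
t 14.68 at [0.4578 0.1429 0.1609] psi 13.16 tilt 0.77 F [ 0.1  0.5 -0. ] gap 38.1
-> [ 0.46 -0.24  0.15 18.  ] n 7
[[ 0.202 -0.889  0.026 -0.069]
 [ 0.213 -0.886  0.026 -0.069]
 [ 0.224 -0.884  0.026 -0.069]
 [ 0.234 -0.881  0.026 -0.069]
 [ 0.245 -0.878  0.026 -0.069]
 [ 0.256 -0.875  0.026 -0.069]
 [ 0.266 -0.872  0.026 -0.069]]
```

View pics/w9.png

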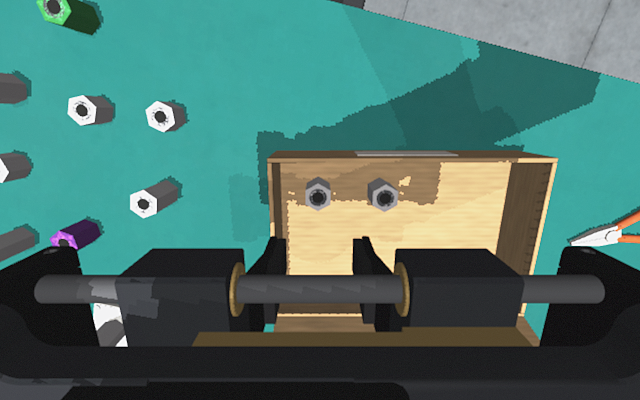

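View pics/t9.png

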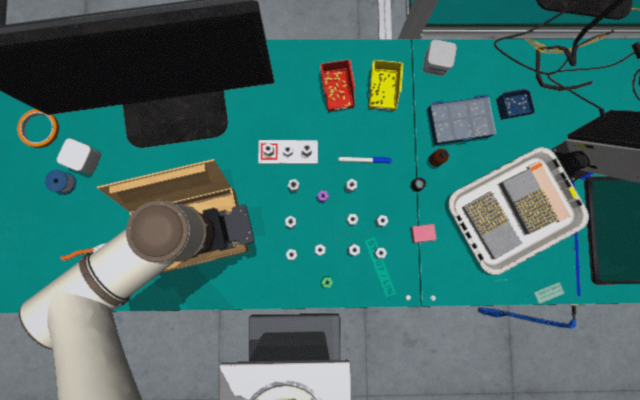

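Both 35s stand in the carton at (317,196) and (384,197); the bench is unchanged. Now on to the third 35.

Request:
{"method": "move_arm", "body": {
  "commands": [50, 0.2, -0.89, 0.03, 0, 0, -0.07, 50, 0.21, -0.89, 0.03, 0, 0, -0.07, 50, 0.22, -0.88, 0.03, 0, 0, -0.07, 50, 0.23, -0.88, 0.03, 0, 0, -0.07, 50, 0.25, -0.88, 0.03, 0, 0, -0.07, 50, 0.26, -0.87, 0.03, 0, 0, -0.07, 50, 0.27, -0.87, 0.03, 0, 0, -0.07, 50, 0, 0, 0, 0, 0, 0]
}}

```text
time_s: 15.68
eef_pos: [0.4556, -0.2444, 0.1416]
eef_rot: [-0.154, 0.988, 0.0, -0.0]
wrist_force: [0.4, 0.8, 1.2]
finger_gap: 0.575
```

```bash
python3 - <<'E'
from plan import *
st,p,M,psi=pose()
im=wristview(shot('wrist','w10'),st);np.save('pics/w10.npy',im,allow_pickle=True)
r=hexyaw(im,[.4955,-.244],.035);print(r)
print(proj(im,[.4955,-.244,.035]))
plan((r[2][0]+.0008,r[2][1],.09,18),(r[2][0]+.0008,r[2][1],.007,18))
E
```

```text
(np.float64(0.9202793296089385), -12, array([ 0.49511973, -0.24381198]))
[[307.51242766 241.69767922]]
t 15.72 at [ 0.4556 -0.2428  0.1416] psi 17.77 tilt 0.06 F [-0.2 -0.1 -0.6] gap 49.9
-> [ 0.49591973 -0.24381198  0.09       18.        ] n 2
  x2 [-0.317 -0.11   0.43  -0.012]
-> [ 4.95919727e-01 -2.43811979e-01  7.00000000e-03  1.80000000e+01] n 2
  x2 [ 0.     0.     0.692 -0.   ]
```

View pics/w10.png

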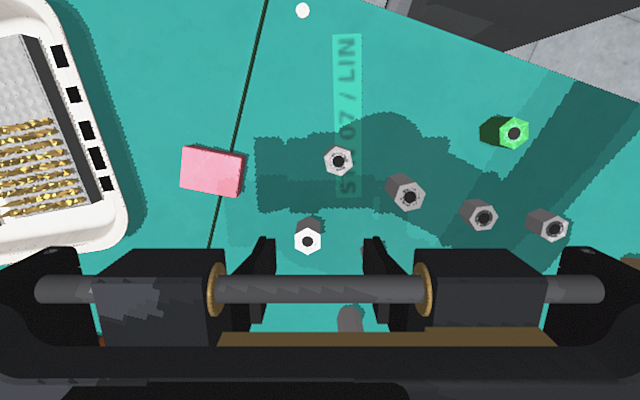

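Request:
{"method": "move_arm", "body": {
  "commands": [50, -0.32, -0.11, 0.43, 0, 0, 0, 50, -0.32, -0.11, 0.43, 0, 0, 0, 50, 0, 0, 0, 0, 0, 0, 50, 0, 0, 0.69, 0, 0, 0, 50, 0, 0, 0.69, 0, 0, 0, 50, 0, 0, 0, 0, 0, 0, 15, 0, 0, 0, 0, 0, 0, 15, 0, 0, 0, 0, 0, 0, 15, 0, 0, 0, 0, 0, 0, 15, 0, 0, 0, 0, 0, 0]
}}

```text
time_s: 16.98
eef_pos: [0.4977, -0.2423, 0.009]
eef_rot: [-0.156, 0.988, -0.0, 0.001]
wrist_force: [-0.4, 0.7, 5.3]
finger_gap: 0.271
```

```bash
python3 - <<'E'
from plan import *
w=c2w(20,-70);print(w)
_,p,_,_=pose()
plan((p[0],p[1],.15,18),(*w,.15,13),(*w,.010,13))
E
```

```text
[0.50723398 0.15989312]
t 16.98 at [ 0.4977 -0.2423  0.009 ] psi 17.99 tilt 0.1 F [-0.4  0.7  5.3] gap 23.6
-> [ 0.49766596 -0.24234748  0.15       18.        ] n 3
  x3 [ 0.     0.    -0.784 -0.   ]
-> [ 0.50723398  0.15989312  0.15       13.        ] n 7
[[-0.318  0.904  0.     0.071]
 [-0.306  0.908  0.     0.071]
 [-0.295  0.911  0.     0.071]
 [-0.284  0.915  0.     0.071]
 [-0.272  0.919  0.     0.071]
 [-0.261  0.922  0.     0.071]
 [-0.249  0.925  0.     0.071]]
-> [5.07233975e-01 1.59893117e-01 1.00000000e-02 1.30000000e+01] n 3
  x3 [ 0.     0.     0.778 -0.   ]
```

Request:
{"method": "move_arm", "body": {
  "commands": [15, 0, 0, -0.79, 0, 0, 0, 15, 0, 0, -0.79, 0, 0, 0, 15, 0, 0, -0.79, 0, 0, 0, 15, -0.32, 0.9, 0, 0, 0, 0.07, 15, -0.31, 0.91, 0, 0, 0, 0.07, 15, -0.3, 0.91, 0, 0, 0, 0.07, 15, -0.28, 0.91, 0, 0, 0, 0.07, 15, -0.27, 0.92, 0, 0, 0, 0.07, 15, -0.26, 0.92, 0, 0, 0, 0.07, 15, -0.25, 0.92, 0, 0, 0, 0.07]
}}

```text
time_s: 18.23
eef_pos: [0.5066, 0.1612, 0.1502]
eef_rot: [-0.114, 0.994, 0.0, 0.0]
wrist_force: [1.1, -0.1, -0.4]
finger_gap: 0.27
```

Request:
{"method": "move_arm", "body": {
  "commands": [15, 0, 0, 0, 0, 0, 0]
}}

```text
time_s: 18.35
eef_pos: [0.507, 0.1628, 0.1499]
eef_rot: [-0.116, 0.993, 0.0, 0.0]
wrist_force: [-0.1, -0.4, -1.3]
finger_gap: 0.27
```

```bash
python3 - <<'E'
from plan import *
w=c2w(20,-70)
plan((*w,.010,13))
st,p,M,psi=pose()
im=wristview(shot('wrist','w11'),st)
E
```

```text
t 18.35 at [0.507  0.1628 0.1499] psi 13.36 tilt 0.05 F [-0.1 -0.4 -1.3] gap 23.5
-> [5.07233975e-01 1.59893117e-01 1.00000000e-02 1.30000000e+01] n 3
[[ 0.003 -0.016  0.777  0.012]
 [ 0.003 -0.016  0.777  0.012]
 [ 0.003 -0.016  0.777  0.012]]
```

View pics/w11.png

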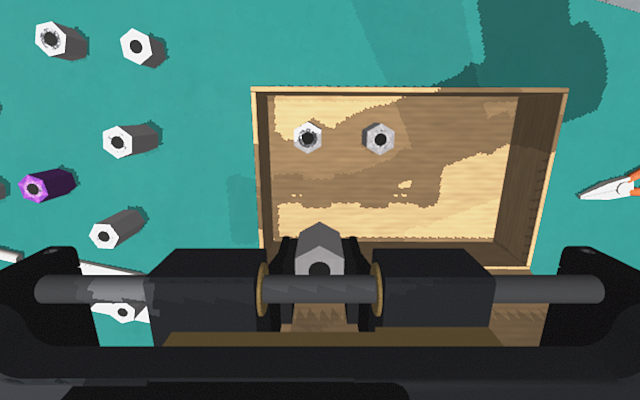

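Request:
{"method": "move_arm", "body": {
  "commands": [15, 0, -0.02, 0.77, 0, 0, 0, 15, 0, -0.02, 0.77, 0, 0, 0, 15, 0, 0, 0.77, 0, 0, 0, 15, 0, 0, 0, 0, 0, 0, 38, 0, 0, 0, 0, 0, 0, 38, 0, 0, 0, 0, 0, 0, 38, 0, 0, 0, 0, 0, 0, 38, 0, 0, -0.8, 0, 0, 0, 38, 0, 0, -0.8, 0, 0, 0, 38, 0, 0, -0.8, 0, 0, 0]
}}

```text
time_s: 19.65
eef_pos: [0.5072, 0.1569, 0.1576]
eef_rot: [-0.114, 0.993, 0.0, 0.0]
wrist_force: [0.3, 0.4, 1.0]
finger_gap: 0.442
```

```bash
python3 - <<'E'
from plan import *
st,p,M,psi=pose()
im=wristview(shot('wrist','w12'),st)
t=shot('top','t12');h=cv2.cvtColor(t['pixels'],cv2.COLOR_RGB2HSV).astype(int)
m=((h[...,0]>165)|(h[...,0]<3))&(h[...,1]>70)&(h[...,2]>150);m[:,:385]=0;m[:,465:]=0;m[:200]=0;m[270:]=0
Q,r=rect(t,m,.02);print('pink',r)
plan((.43,-.35,.16,6))
E
```

```text
pink ((464.35015869140625, -347.94921875), (38.68393325805664, 53.49454879760742), 6.29552698135376)
t 19.75 at [0.5108 0.1587 0.1621] psi 13.16 tilt 0.78 F [1.3 0.2 0.6] gap 37.7
-> [ 0.43 -0.35  0.16  6.  ] n 9
[[ 0.36  -0.883  0.004  0.08 ]
 [ 0.348 -0.888  0.004  0.08 ]
 [ 0.335 -0.893  0.004  0.08 ]
 [ 0.323 -0.898  0.004  0.08 ]
 [ 0.311 -0.902  0.004  0.08 ]
 [ 0.298 -0.906  0.004  0.08 ]
 [ 0.285 -0.91   0.004  0.08 ]
 [ 0.273 -0.914  0.004  0.08 ]
 [ 0.26  -0.918  0.004  0.08 ]]
```

View pics/w12.png

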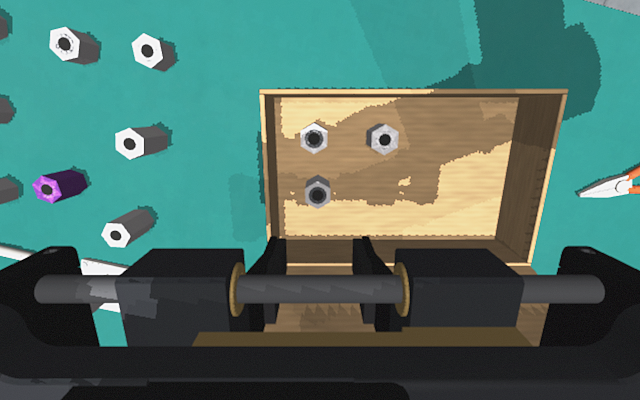

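View pics/t12.png

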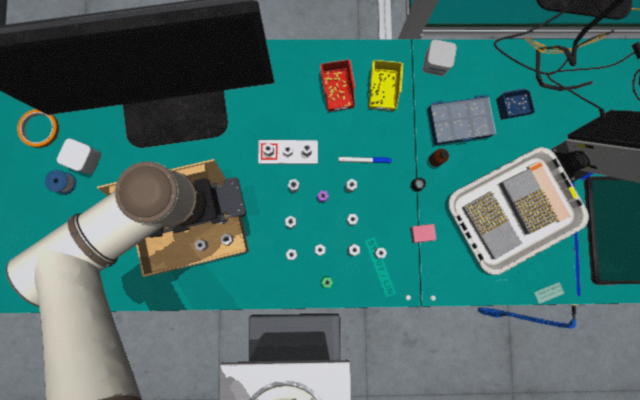

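Request:
{"method": "move_arm", "body": {
  "commands": [75, 0.36, -0.88, 0, 0, 0, 0.08, 75, 0.35, -0.89, 0, 0, 0, 0.08, 75, 0.34, -0.89, 0, 0, 0, 0.08, 75, 0.32, -0.9, 0, 0, 0, 0.08, 75, 0.31, -0.9, 0, 0, 0, 0.08, 75, 0.3, -0.91, 0, 0, 0, 0.08, 75, 0.28, -0.91, 0, 0, 0, 0.08, 75, 0.27, -0.91, 0, 0, 0, 0.08, 75, 0.26, -0.92, 0, 0, 0, 0.08, 75, 0, 0, 0, 0, 0, 0]
}}

```text
time_s: 21.0
eef_pos: [0.4247, -0.3544, 0.1548]
eef_rot: [-0.048, 0.999, 0.0, -0.0]
wrist_force: [-1.0, -0.3, -0.5]
finger_gap: 0.859
```

```bash
python3 - <<'E'
from plan import *
st,p,M,psi=pose()
im=wristview(shot('wrist','w13'),st)
h=cv2.cvtColor(im['pixels'],cv2.COLOR_RGB2HSV).astype(int)
m=((h[...,0]>165)|(h[...,0]<3))&(h[...,1]>70)&(h[...,2]>190);m[260:]=0
Q,r=rect(im,m,.02);print('pink',r)
plan((.4643,-.348,.08,6.2),(.4643,-.348,.006,6.2))
E
```

```text
pink ((462.92120361328125, -350.465576171875), (38.73994827270508, 54.25159454345703), 5.544849395751953)
t 21.05 at [ 0.4249 -0.3527  0.1548] psi 5.67 tilt 0.06 F [ 0.7 -0.1  0.2] gap 75.6
-> [ 0.4643 -0.348   0.08    6.2   ] n 2
[[-0.33   0.006  0.623 -0.026]
 [-0.33   0.005  0.623 -0.026]]
-> [ 4.643e-01 -3.480e-01  6.000e-03  6.200e+00] n 2
  x2 [ 0.     0.     0.617 -0.   ]
```

View pics/w13.png

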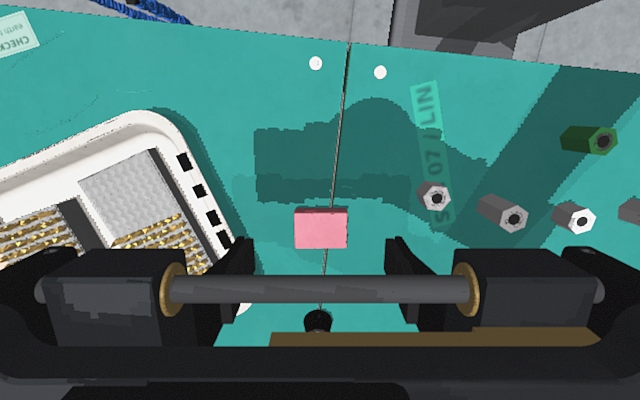

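Request:
{"method": "move_arm", "body": {
  "commands": [68, -0.32, -0.01, 0.62, 0, 0, 0, 68, -0.32, -0.01, 0.62, 0, 0, 0, 68, 0, 0, 0, 0, 0, 0, 68, 0, 0, 0.58, 0, 0, 0, 68, 0, 0, 0.58, 0, 0, 0, 68, 0, 0, 0, 0, 0, 0, 40, 0, 0, 0, 0, 0, 0, 40, 0, 0, 0, 0, 0, 0, 40, 0, 0, 0, 0, 0, 0, 40, 0, 0, 0, 0, 0, 0]
}}

```text
time_s: 22.3
eef_pos: [0.4656, -0.3491, 0.0135]
eef_rot: [-0.052, 0.999, -0.001, 0.002]
wrist_force: [-1.0, 2.9, 6.8]
finger_gap: 0.626
```

```bash
python3 - <<'E'
from plan import *
w=c2w(10,62);print(w)
_,p,_,_=pose()
plan((p[0],p[1],.15,6),(*w,.15,13),(*w,.010,13))
E
```

```text
[0.46779674 0.28626045]
t 22.3 at [ 0.4656 -0.3491  0.0135] psi 5.92 tilt 0.2 F [-1.   2.9  6.8] gap 54.5
-> [ 0.46563526 -0.34911422  0.15        6.        ] n 3
  x3 [ 0.     0.    -0.758 -0.003]
-> [ 0.46779674  0.28626045  0.15       13.        ] n 11
[[-0.104  0.957  0.    -0.064]
 [-0.115  0.956  0.    -0.064]
 [-0.125  0.955  0.    -0.064]
 [-0.136  0.953  0.    -0.064]
 [-0.146  0.952  0.    -0.064]
 [-0.157  0.95   0.    -0.064]
 [-0.167  0.948  0.    -0.064]
 [-0.178  0.946  0.    -0.064]
 [-0.188  0.944  0.    -0.064]
 [-0.199  0.942  0.    -0.064]
 [-0.209  0.94   0.    -0.064]]
-> [4.67796735e-01 2.86260455e-01 1.00000000e-02 1.30000000e+01] n 3
  x3 [ 0.     0.     0.778 -0.   ]
```

Request:
{"method": "move_arm", "body": {
  "commands": [62, 0, 0, 0, 0, 0, 0, 62, 0, 0, 0.13, 0, 0, 0, 62, 0, 0, 0, 0, 0, 0, 40, 0, 0, 0, 0, 0, 0, 40, 0, 0, 0, 0, 0, 0, 40, 0, 0, 0, 0, 0, 0, 40, 0, 0, -0.76, 0, 0, 0, 40, 0, 0, -0.76, 0, 0, 0, 40, 0, 0, -0.76, 0, 0, 0],
  "squeeze": 40
}}

```text
time_s: 23.42
eef_pos: [0.4641, -0.3486, 0.1418]
eef_rot: [-0.051, 0.999, 0.0, -0.0]
wrist_force: [-0.0, 0.0, -1.0]
finger_gap: 0.629
```

```bash
python3 - <<'E'
from plan import *
w=c2w(10,62)
st,p,M,psi=pose()
im=wristview(shot('wrist','w14'),st)
plan((*w,.15,13))
E
```

```text
t 23.48 at [ 0.4675 -0.3508  0.149 ] psi 5.99 tilt 0.72 F [ 0.8 -0.8  4.3] gap 54.9
-> [ 0.46779674  0.28626045  0.15       13.        ] n 11
[[-0.101  0.96  -0.002 -0.064]
 [-0.112  0.959 -0.002 -0.064]
 [-0.122  0.957 -0.002 -0.064]
 [-0.133  0.956 -0.002 -0.064]
 [-0.144  0.954 -0.002 -0.064]
 [-0.154  0.953 -0.002 -0.064]
 [-0.165  0.951 -0.002 -0.064]
 [-0.175  0.949 -0.002 -0.064]
 [-0.186  0.947 -0.002 -0.064]
 [-0.197  0.945 -0.002 -0.064]
 [-0.207  0.943 -0.002 -0.064]]
```

View pics/w14.png

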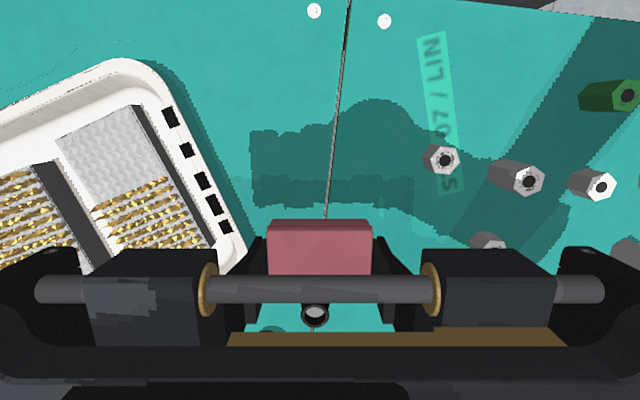

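Box is held securely. Carry to the carton.

Request:
{"method": "move_arm", "body": {
  "commands": [40, -0.1, 0.96, 0, 0, 0, -0.06, 40, -0.11, 0.96, 0, 0, 0, -0.06, 40, -0.12, 0.96, 0, 0, 0, -0.07, 40, -0.13, 0.96, 0, 0, 0, -0.06, 40, -0.14, 0.95, 0, 0, 0, -0.07, 40, -0.15, 0.95, 0, 0, 0, -0.06, 40, -0.16, 0.95, 0, 0, 0, -0.07, 40, -0.18, 0.95, 0, 0, 0, -0.06, 40, -0.19, 0.95, 0, 0, 0, -0.06, 40, -0.2, 0.94, 0, 0, 0, -0.06]
}}

```text
time_s: 24.72
eef_pos: [0.465, 0.2323, 0.1405]
eef_rot: [-0.107, 0.994, 0.0, 0.0]
wrist_force: [1.7, -0.6, -1.1]
finger_gap: 0.628
```

Request:
{"method": "move_arm", "body": {
  "commands": [40, -0.2, 0.9, 0, 0, 0, -0.06, 40, 0, 0, 0, 0, 0, 0]
}}

```text
time_s: 24.98
eef_pos: [0.4657, 0.2892, 0.14]
eef_rot: [-0.113, 0.994, 0.0, 0.001]
wrist_force: [-0.2, -1.9, -0.9]
finger_gap: 0.628
```

```bash
python3 - <<'E'
from plan import *
w=c2w(10,62)
st,p,M,psi=pose()
im=wristview(shot('wrist','w15'),st)
plan((*w,.009,13))
E
```

```text
t 25.02 at [0.4652 0.287  0.1398] psi 12.92 tilt 0.04 F [ 0.3 -0.7  0.3] gap 54.7
-> [4.67796735e-01 2.86260455e-01 9.00000000e-03 1.30000000e+01] n 3
  x3 [-0.013 -0.007  0.727 -0.003]
```

View pics/w15.png

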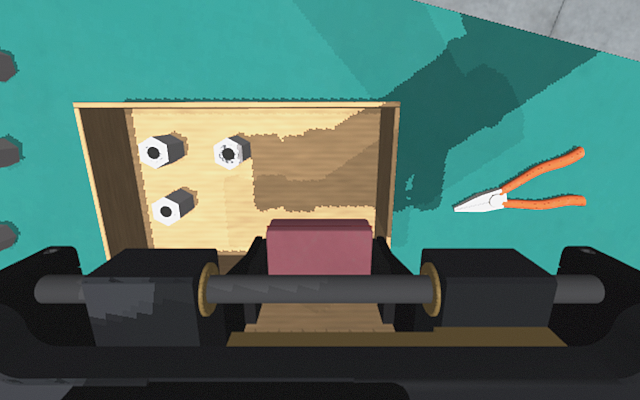

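Request:
{"method": "move_arm", "body": {
  "commands": [40, -0.02, -0.05, 0.73, 0, 0, 0, 40, -0.02, -0.05, 0.73, 0, 0, 0, 40, 0, 0, 0.73, 0, 0, 0, 40, 0, 0, 0, 0, 0, 0, 62, 0, 0, 0, 0, 0, 0, 62, 0, 0, 0, 0, 0, 0, 62, 0, 0, 0, 0, 0, 0, 62, 0, 0, -0.8, 0, 0, 0, 62, 0, 0, -0.8, 0, 0, 0, 62, 0, 0, -0.8, 0, 0, 0]
}}

```text
time_s: 26.28
eef_pos: [0.4692, 0.2802, 0.1553]
eef_rot: [-0.111, 0.994, 0.0, 0.0]
wrist_force: [0.4, 0.1, -0.6]
finger_gap: 0.713
```

```bash
python3 - <<'E'
from plan import *
st,p,M,psi=pose()
im=wristview(shot('wrist','w16'),st)
plan((.40,.10,.27,13))
E
```

```text
t 26.32 at [0.4726 0.2826 0.1626] psi 12.9 tilt 0.82 F [1.2 1.2 4.8] gap 62.0
-> [ 0.4   0.1   0.27 13.  ] n 4
  x4 [ 0.465 -0.674 -0.448 -0.003]
```

View pics/w16.png

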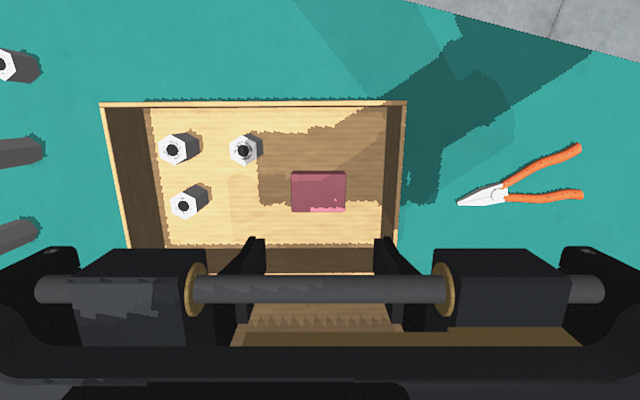

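```bash
python3 - <<'E'
from plan import *
t=np.load('pics/top0.npy',allow_pickle=True).item()
for uv in((0,113),(100,103),(270,85)): print(at_z(t,uv,.116).round(3))
w=c2w(165,-60)
plan((.45,.25,.34,13),(*w,.34,13),(*w,.185,13))
E
```

```text
[0.747 0.641 0.116]
[0.769 0.415 0.116]
[0.81  0.024 0.116]
t 26.32 at [0.4726 0.2826 0.1626] psi 12.9 tilt 0.82 F [1.2 1.2 4.8] gap 62.0
-> [ 0.45  0.25  0.34 13.  ] n 4
  x4 [ 0.122 -0.111 -0.739 -0.003]
-> [ 0.64626812  0.20225472  0.34       13.        ] n 4
  x4 [-0.752 -0.378  0.    -0.   ]
-> [ 0.64626812  0.20225472  0.185      13.        ] n 3
  x3 [ 0.     0.     0.861 -0.   ]
```

Request:
{"method": "move_arm", "body": {
  "commands": [0, 0.1, -0.11, -0.74, 0, 0, 0, 0, 0.1, -0.11, -0.74, 0, 0, 0, 0, 0.1, -0.11, -0.74, 0, 0, 0, 0, 0.1, -0.11, -0.74, 0, 0, 0, 0, -0.73, -0.38, 0, 0, 0, 0, 0, -0.75, -0.38, 0, 0, 0, 0, 0, -0.75, -0.38, 0, 0, 0, 0, 0, -0.75, -0.38, 0, 0, 0, 0, 0, 0, 0, 0, 0, 0, 0]
}}

```text
time_s: 27.45
eef_pos: [0.6483, 0.1986, 0.3278]
eef_rot: [-0.11, 0.994, -0.0, -0.002]
wrist_force: [-1.1, 0.3, -0.7]
finger_gap: 0.001
```

```bash
python3 - <<'E'
from plan import *
st,p,M,psi=pose()
im=wristview(shot('wrist','w17'),st);t=shot('top','t17');s=shot('scene','s17')
w=c2w(165,-60)
plan((*w,.185,13))
E
```

```text
t 27.6 at [0.6457 0.1999 0.3308] psi 12.79 tilt 0.01 F [ 0.2  0.7 -0.4] gap 0.9
-> [ 0.64626812  0.20225472  0.185      13.        ] n 3
  x3 [-0.006  0.012  0.81  -0.007]
```

View pics/w17.png

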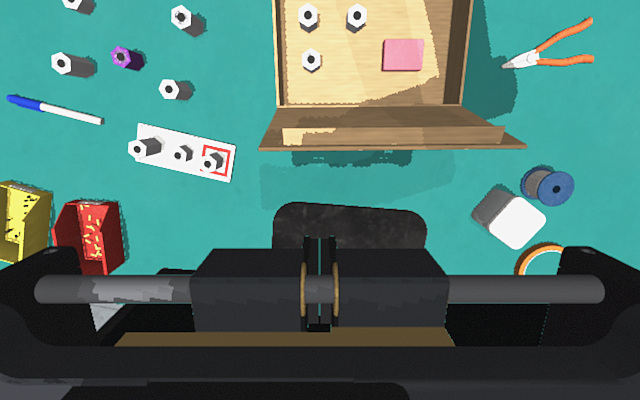

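View pics/t17.png

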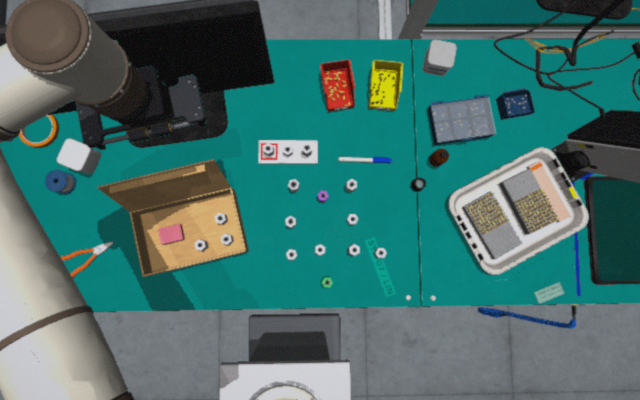

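View pics/s17.png

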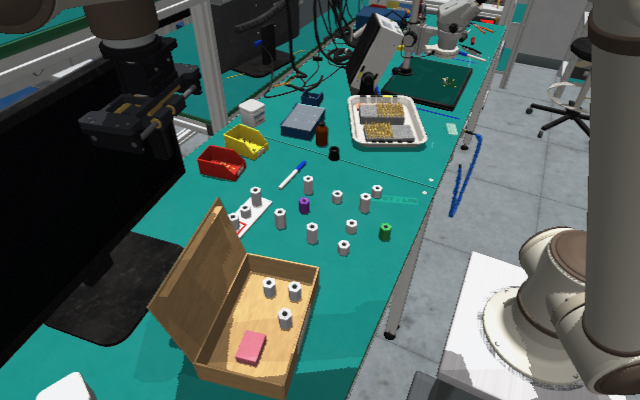

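```bash
python3 - <<'E'
from plan import *
r=130;px,pz=165,185
for th in (1.8,1.57,1.35,1.2,1.05,.9,.75,.6,.45,.3,.2,.1,.05,0):
    if th>1.3: x=77-154*np.cos(th)+12;z=185
    else:
        x=77-r*np.cos(th)+2*np.sin(th)+10;z=60+r*np.sin(th)+2*np.cos(th)
    print(th,round(x),round(z),'tool x %.2f z %.2f'%((px-x)/60,(pz-z)/60));px,pz=x,z
E
```

```text
1.8 124 185 tool x 0.68 z 0.00
1.57 89 185 tool x 0.59 z 0.00
1.35 55 185 tool x 0.56 z 0.00
1.2 42 182 tool x 0.23 z 0.05
1.05 24 174 tool x 0.30 z 0.14
0.9 8 163 tool x 0.27 z 0.18
0.75 -7 150 tool x 0.24 z 0.22
0.6 -19 135 tool x 0.21 z 0.25
0.45 -29 118 tool x 0.17 z 0.28
0.3 -37 100 tool x 0.12 z 0.30
0.2 -40 88 tool x 0.06 z 0.21
0.1 -42 75 tool x 0.04 z 0.21
0.05 -43 68 tool x 0.01 z 0.11
0 -43 62 tool x 0.00 z 0.11
```

Request:
{"method": "move_arm", "body": {
  "commands": [0, 0, 0.01, 0.81, 0, 0, 0, 0, 0, 0.01, 0.81, 0, 0, 0, 0, 0, 0.01, 0.81, 0, 0, 0, 0, 0, 0, 0, 0, 0, 0]
}}

```text
time_s: 28.1
eef_pos: [0.6426, 0.2013, 0.1818]
eef_rot: [-0.112, 0.994, -0.001, -0.004]
wrist_force: [-0.2, -0.2, 0.3]
finger_gap: 0.005
```

```bash
python3 - <<'E'
from plan import *
st,p,M,psi=pose()
d=p[:2]-C;print(1000*np.array([d@[np.cos(CY),np.sin(CY)],d@[-np.sin(CY),np.cos(CY)]]),p)
im=wristview(shot('wrist','w18'),st);s=shot('scene','s18')
E
```

```text
[161.19565286 -60.1369883 ] [0.6425921  0.20126545 0.18180211]
```

View pics/w18.png

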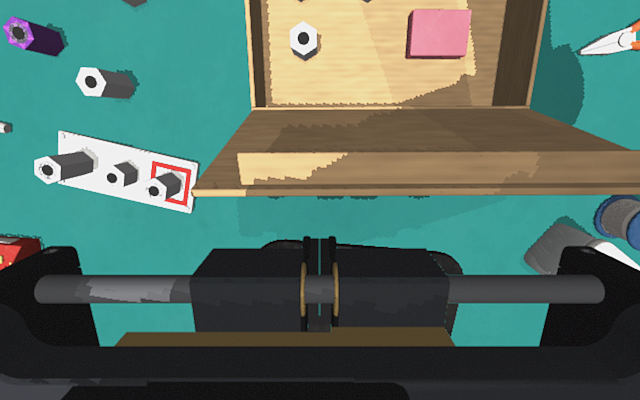

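View pics/s18.png

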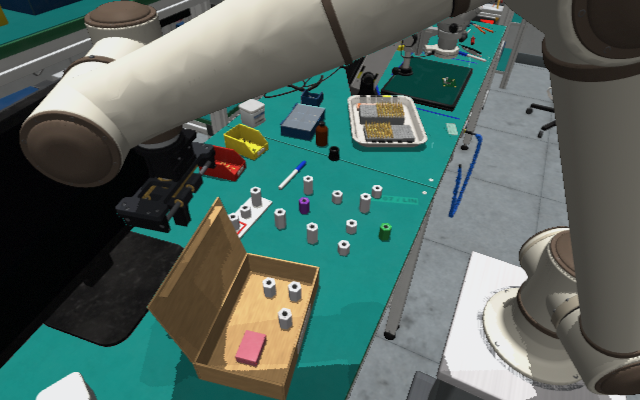

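Request:
{"method": "move_arm", "body": {
  "commands": [0, 0.3, 0, 0, 0, 0, 0, 0, 0.25, 0, 0, 0, 0, 0, 0, 0.25, 0, 0, 0, 0, 0, 0, 0.25, 0, 0, 0, 0, 0, 0, 0.25, 0, 0, 0, 0, 0, 0, 0.25, 0, 0, 0, 0, 0, 0, 0.22, 0, 0, 0, 0, 0]
}}

```text
time_s: 29.08
eef_pos: [0.5424, 0.1785, 0.1867]
eef_rot: [-0.112, 0.994, 0.001, 0.002]
wrist_force: [0.5, 0.6, 0.3]
finger_gap: 0.004
```

```bash
cat >> plan.py <<'E'
def cpos():
    st,p,M,psi=pose();d=p[:2]-C
    print('carton xy',(1000*np.array([d@[np.cos(CY),np.sin(CY)],d@[-np.sin(CY),np.cos(CY)]])).round(1),'z',(p[2]*1000).round(1),'psi',psi.round(2),'F',np.round(st['wrist_force'],1))
E
python3 - <<'E'
from plan import *
cpos();shot('wrist','w19');shot('scene','s19')
E
```

```text
carton xy [ 58.4 -59.8] z 186.7 psi 12.8 F [0.5 0.6 0.3]
```

View pics/s19.png

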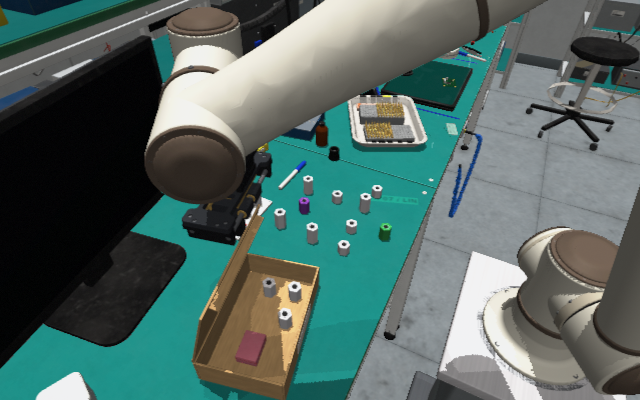

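Lid is coming over (now past upright). Follow the arc down.

Request:
{"method": "move_arm", "body": {
  "commands": [0, 0.28, 0, 0.08, 0, 0, 0, 0, 0.3, 0, 0.14, 0, 0, 0, 0, 0.27, 0, 0.18, 0, 0, 0, 0, 0.24, 0, 0.22, 0, 0, 0, 0, 0.21, 0, 0.25, 0, 0, 0, 0, 0.17, 0, 0.28, 0, 0, 0, 0, 0.12, 0, 0.3, 0, 0, 0]
}}

```text
time_s: 30.05
eef_pos: [0.4495, 0.1572, 0.0977]
eef_rot: [-0.112, 0.994, 0.0, 0.0]
wrist_force: [1.0, 0.4, -0.4]
finger_gap: 0.004
```

```bash
python3 - <<'E'
from plan import *
cpos();shot('wrist','w20');shot('scene','s20')
E
```

```text
carton xy [-36.8 -59.6] z 97.7 psi 12.81 F [ 1.   0.4 -0.4]
```

View pics/s20.png

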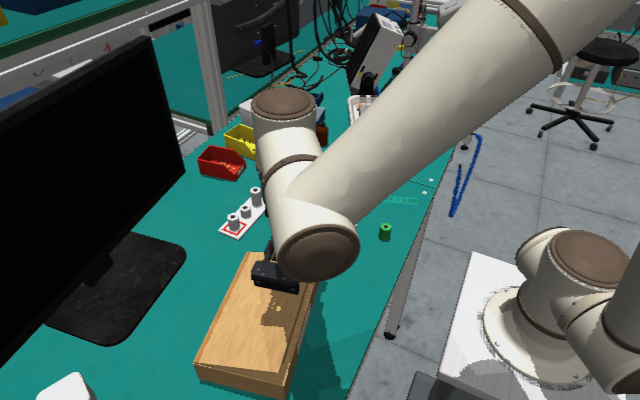

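Request:
{"method": "move_arm", "body": {
  "commands": [0, 0.06, 0, 0.2, 0, 0, 0, 0, 0.04, 0, 0.2, 0, 0, 0, 0, 0, 0, 0.14, 0, 0, 0, 0, 0, 0, 0.06, 0, 0, 0, 0, 0, 0, 0, 0, 0, 0]
}}

```text
time_s: 30.78
eef_pos: [0.4431, 0.1554, 0.0623]
eef_rot: [-0.111, 0.994, -0.001, -0.001]
wrist_force: [-2.2, -1.1, 6.6]
finger_gap: 0.001
```

```bash
python3 - <<'E'
from plan import *
cpos()
E
```

```text
carton xy [-43.5 -60. ] z 62.3 psi 12.8 F [-2.2 -1.1  6.6]
```

Request:
{"method": "move_arm", "body": {
  "commands": [0, 0, 0, 0.06, 0, 0, 0, 0, 0, 0, 0, 0, 0, 0, 0, 0, 0, -0.5, 0, 0, 0, 0, 0, 0, -0.8, 0, 0, 0, 0, 0, 0, -0.8, 0, 0, 0, 0, 0, 0, 0, 0, 0, 0]
}}

```text
time_s: 31.52
eef_pos: [0.4458, 0.1572, 0.1882]
eef_rot: [-0.112, 0.994, 0.002, 0.004]
wrist_force: [0.3, 0.2, 0.2]
finger_gap: 0.007
```

```bash
python3 - <<'E'
from plan import *
cpos();s=shot('scene','s21');t=shot('top','t21');shot('wrist','w21')
plan((.654,-.15,.2,88))
h=cv2.cvtColor(t['pixels'],cv2.COLOR_RGB2HSV).astype(int)
m=(h[...,0]>108)&(h[...,0]<125)&(h[...,1]>120);w=(h[...,1]<60)&(h[...,2]>130);mm=m|w
mm[:150]=0;mm[168:]=0;mm[:,:330]=0;mm[:,400:]=0
Q,r=rect(t,mm,.006);print('marker',r)
E
```

```text
carton xy [-40.4 -58.8] z 188.2 psi 12.82 F [0.3 0.2 0.2]
t 31.68 at [0.4428 0.1553 0.1833] psi 12.76 tilt 0.09 F [-0.  -0.5  0.1] gap 0.3
-> [ 0.654 -0.15   0.2   88.   ] n 8
[[-0.289 -0.718 -0.035 -0.941]
 [-0.167 -0.755 -0.035 -0.941]
 [-0.042 -0.772 -0.035 -0.941]
 [ 0.085 -0.769 -0.035 -0.941]
 [ 0.209 -0.745 -0.035 -0.941]
 [ 0.328 -0.7   -0.035 -0.941]
 [ 0.438 -0.637 -0.035 -0.941]
 [ 0.537 -0.557 -0.035 -0.941]]
marker ((654.0317993164062, -205.64068603515625), (133.314453125, 11.167165756225586), 88.03174591064453)
```

View pics/w21.png

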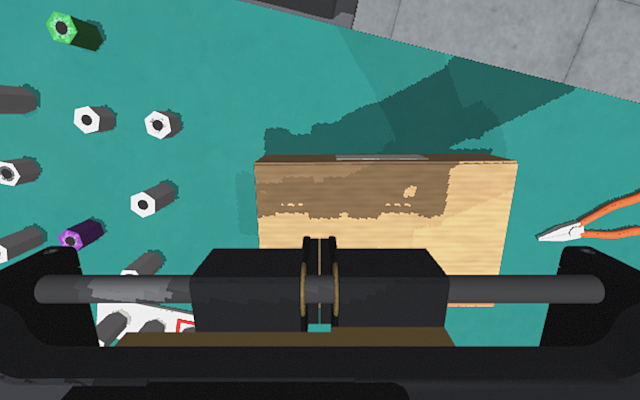

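View pics/s21.png

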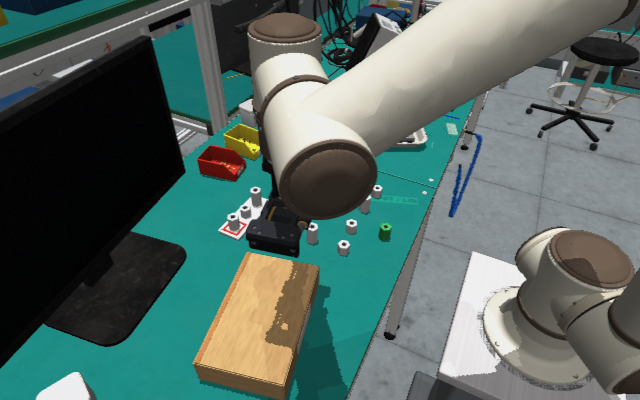

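Request:
{"method": "move_arm", "body": {
  "commands": [40, -0.29, -0.72, -0.03, 0, 0, -0.94, 40, -0.17, -0.75, -0.03, 0, 0, -0.94, 40, -0.04, -0.77, -0.03, 0, 0, -0.94, 40, 0.08, -0.77, -0.03, 0, 0, -0.94, 40, 0.21, -0.74, -0.03, 0, 0, -0.94, 40, 0.33, -0.7, -0.03, 0, 0, -0.94, 40, 0.44, -0.64, -0.03, 0, 0, -0.94, 40, 0.54, -0.56, -0.03, 0, 0, -0.94, 40, 0, 0, 0, 0, 0, 0]
}}

```text
time_s: 32.8
eef_pos: [0.6551, -0.1521, 0.1949]
eef_rot: [-0.693, 0.721, 0.002, -0.002]
wrist_force: [-0.9, 0.4, 0.4]
finger_gap: 0.459
```

```bash
python3 - <<'E'
from plan import *
st,p,M,psi=pose()
im=wristview(shot('wrist','w22'),st)
print(proj(im,[.654,-.2056,.012]))
h=cv2.cvtColor(im['pixels'],cv2.COLOR_RGB2HSV).astype(int)
plan((.654,-.2056,.09,88),(.654,-.2056,.005,88))
print(st['joint_positions'].round(2))
E
```

```text
[[317.07657734 137.3389332 ]]
t 32.85 at [ 0.6543 -0.1507  0.1952] psi 87.79 tilt 0.29 F [-0.1 -0.1 -0.1] gap 39.8
-> [ 0.654  -0.2056  0.09   88.    ] n 3
  x3 [ 0.305 -0.01   0.585 -0.007]
-> [ 6.540e-01 -2.056e-01  5.000e-03  8.800e+01] n 2
  x2 [ 0.     0.     0.708 -0.   ]
[ 0.01  0.49  0.1   0.   -1.19 -0.05]
```

View pics/w22.png

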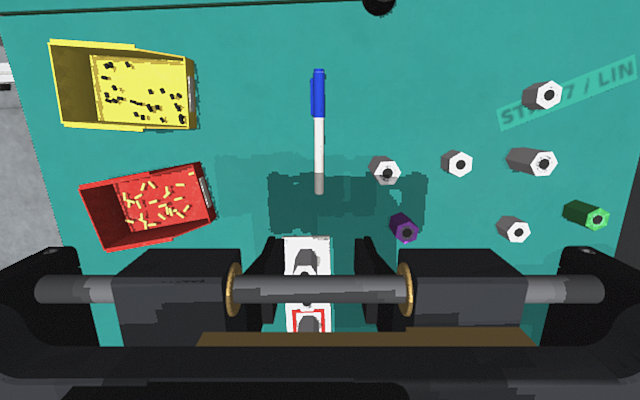

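Request:
{"method": "move_arm", "body": {
  "commands": [40, 0.31, -0.01, 0.58, 0, 0, 0, 40, 0.31, -0.01, 0.58, 0, 0, 0, 40, 0.31, -0.01, 0.58, 0, 0, 0, 40, 0, 0, 0, 0, 0, 0]
}}

```text
time_s: 33.35
eef_pos: [0.6513, -0.2049, 0.0896]
eef_rot: [-0.694, 0.72, 0.004, -0.003]
wrist_force: [0.4, 0.4, 1.1]
finger_gap: 0.462
```

```bash
python3 - <<'E'
from plan import *
st,p,M,psi=pose()
im=wristview(shot('wrist','w23'),st)
plan((.654,-.2056,.005,88))
E
```

```text
t 33.4 at [ 0.6533 -0.2047  0.0923] psi 87.97 tilt 0.25 F [-0.3 -0.2  0.9] gap 40.0
-> [ 6.540e-01 -2.056e-01  5.000e-03  8.800e+01] n 2
  x2 [ 0.007 -0.006  0.728 -0.002]
```

View pics/w23.png

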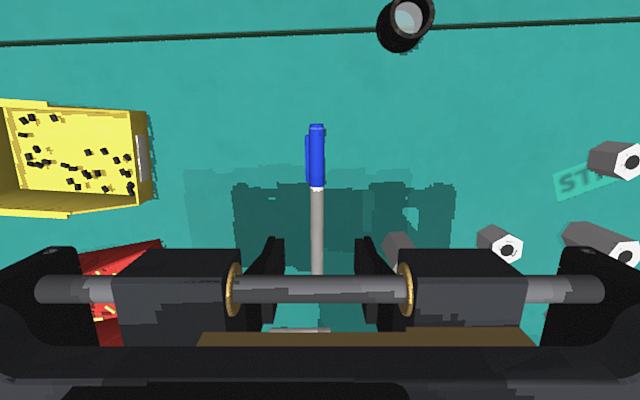

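Request:
{"method": "move_arm", "body": {
  "commands": [36, 0, 0, 0.72, 0, 0, 0, 36, 0, 0, 0.72, 0, 0, 0, 36, 0, 0, 0, 0, 0, 0, 2, 0, 0, 0, 0, 0, 0, 2, 0, 0, 0, 0, 0, 0, 2, 0, 0, 0, 0, 0, 0, 2, 0, 0, 0, 0, 0, 0],
  "squeeze": 20
}}

```text
time_s: 34.28
eef_pos: [0.6542, -0.2055, 0.01]
eef_rot: [-0.695, 0.719, 0.0, -0.0]
wrist_force: [-4.1, 1.7, 9.8]
finger_gap: 0.068
```

```bash
python3 - <<'E'
from plan import *
_,p,_,_=pose()
w=c2w(0,0)
plan((p[0],p[1],.18,88),(*w,.18,103),(*w,.068,103))
E
```

```text
t 34.27 at [ 0.6542 -0.2055  0.01  ] psi 88.0 tilt 0.06 F [-4.1  1.7  9.8] gap 5.9
-> [ 0.65417445 -0.20552822  0.18       88.        ] n 3
  x3 [ 0.     0.    -0.944 -0.   ]
-> [  0.472    0.2236   0.18   103.    ] n 9
[[-0.782  0.365  0.    -0.167]
 [-0.793  0.342  0.    -0.167]
 [-0.802  0.319  0.    -0.167]
 [-0.811  0.295  0.    -0.167]
 [-0.819  0.272  0.    -0.167]
 [-0.827  0.248  0.    -0.167]
 [-0.834  0.223  0.    -0.167]
 [-0.84   0.199  0.    -0.167]
 [-0.845  0.175  0.    -0.167]]
-> [4.720e-01 2.236e-01 6.800e-02 1.030e+02] n 2
  x2 [ 0.     0.     0.933 -0.   ]
```

Request:
{"method": "move_arm", "body": {
  "commands": [30, 0, 0, 0, 0, 0, 0, 30, 0, 0, 0, 0, 0, 0, 30, 0, 0, 0, 0, 0, 0]
}}

```text
time_s: 34.65
eef_pos: [0.6548, -0.2054, 0.0077]
eef_rot: [-0.694, 0.72, -0.0, 0.0]
wrist_force: [0.1, 0.5, -0.1]
finger_gap: 0.3
```

```bash
python3 - <<'E'
from plan import *
plan((.654,-.2056,.003,88))
shot('wrist','w24')
E
```

```text
t 34.65 at [ 0.6548 -0.2054  0.0077] psi 87.97 tilt 0.02 F [ 0.1  0.5 -0.1] gap 26.1
-> [ 6.540e-01 -2.056e-01  3.000e-03  8.800e+01] n 1
  x1 [ 0.004  0.013  0.078 -0.003]
```

View pics/w24.png

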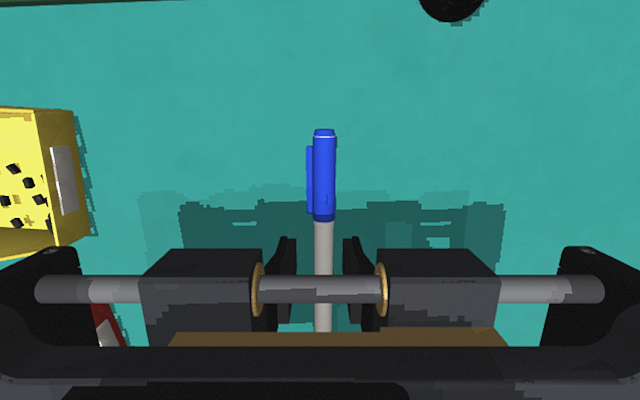

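Request:
{"method": "move_arm", "body": {
  "commands": [30, 0, 0.01, 0.08, 0, 0, 0, 30, 0, 0, 0, 0, 0, 0, 2, 0, 0, 0, 0, 0, 0, 2, 0, 0, 0, 0, 0, 0, 2, 0, 0, 0, 0, 0, 0, 2, 0, 0, 0, 0, 0, 0]
}}

```text
time_s: 35.45
eef_pos: [0.6542, -0.2053, 0.003]
eef_rot: [-0.695, 0.719, -0.0, 0.0]
wrist_force: [0.6, 0.0, 0.1]
finger_gap: 0.127
```

Request:
{"method": "move_arm", "body": {
  "commands": [2, 0, 0, -0.6, 0, 0, 0, 2, 0, 0, -0.8, 0, 0, 0, 2, 0, 0, -0.8, 0, 0, 0, 2, 0, 0, -0.7, 0, 0, 0, 2, 0, 0, 0, 0, 0, 0]
}}

```text
time_s: 36.08
eef_pos: [0.6564, -0.2059, 0.1823]
eef_rot: [-0.695, 0.719, -0.004, 0.003]
wrist_force: [-0.3, -0.2, -0.7]
finger_gap: 0.126
```

```bash
python3 - <<'E'
from plan import *
w=c2w(0,0)
plan((*w,.18,103))
shot('wrist','w25')
E
```

```text
t 36.08 at [ 0.6564 -0.2059  0.1823] psi 88.01 tilt 0.56 F [-0.3 -0.2 -0.7] gap 11.0
-> [  0.472    0.2236   0.18   103.    ] n 9
[[-0.783  0.369  0.004 -0.167]
 [-0.793  0.346  0.004 -0.167]
 [-0.803  0.323  0.004 -0.167]
 [-0.812  0.299  0.004 -0.167]
 [-0.82   0.276  0.004 -0.167]
 [-0.828  0.252  0.004 -0.167]
 [-0.835  0.227  0.004 -0.167]
 [-0.841  0.203  0.004 -0.167]
 [-0.847  0.179  0.004 -0.167]]
```

View pics/w25.png

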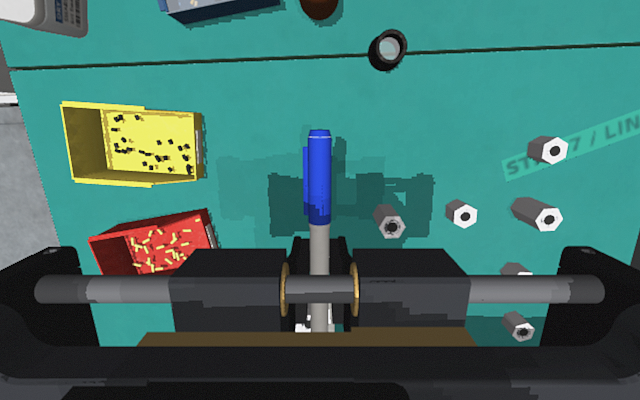

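Request:
{"method": "move_arm", "body": {
  "commands": [2, -0.78, 0.37, 0, 0, 0, -0.17, 2, -0.79, 0.35, 0, 0, 0, -0.17, 2, -0.8, 0.32, 0, 0, 0, -0.17, 2, -0.81, 0.3, 0, 0, 0, -0.17, 2, -0.82, 0.28, 0, 0, 0, -0.17, 2, -0.83, 0.25, 0, 0, 0, -0.17, 2, -0.83, 0.23, 0, 0, 0, -0.17, 2, -0.84, 0.2, 0, 0, 0, -0.17, 2, -0.85, 0.18, 0, 0, 0, -0.17, 2, 0, 0, 0, 0, 0, 0]
}}

```text
time_s: 37.38
eef_pos: [0.4666, 0.2251, 0.1756]
eef_rot: [0.786, -0.619, -0.0, 0.001]
wrist_force: [-0.3, 0.1, -0.7]
finger_gap: 0.128
```

```bash
python3 - <<'E'
from plan import *
w=c2w(0,0);cpos()
plan((*w,.067,103))
shot('wrist','w26')
E
```

```text
carton xy [-4.9  2.7] z 175.6 psi 103.57 F [-0.3  0.1 -0.7]
t 37.38 at [0.4666 0.2251 0.1756] psi 103.57 tilt 0.14 F [-0.3  0.1 -0.7] gap 11.2
-> [4.720e-01 2.236e-01 6.700e-02 1.030e+02] n 2
[[ 0.023 -0.041  0.905  0.028]
 [ 0.023 -0.041  0.905  0.028]]
```

View pics/w26.png

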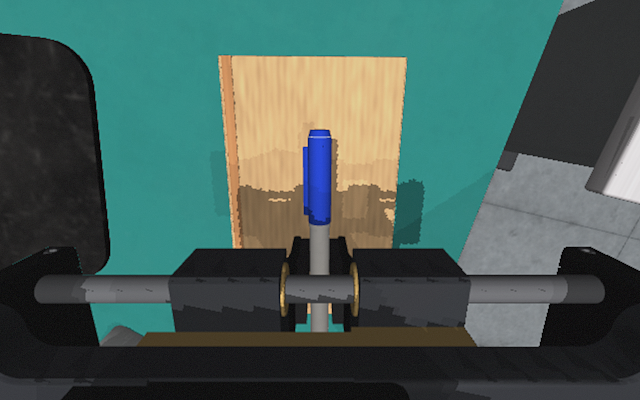

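Request:
{"method": "move_arm", "body": {
  "commands": [2, 0.02, -0.04, 0.7, 0, 0, 0, 2, 0.02, -0.04, 0.7, 0, 0, 0, 2, 0, 0, 0.3, 0, 0, 0, 2, 0, 0, 0.08, 0, 0, 0, 2, 0, 0, 0, 0, 0, 0]
}}

```text
time_s: 38.05
eef_pos: [0.474, 0.2211, 0.0701]
eef_rot: [0.784, -0.621, 0.0, 0.0]
wrist_force: [-0.2, 0.2, -0.0]
finger_gap: 0.125
```

Request:
{"method": "move_arm", "body": {
  "commands": [2, 0, 0, 0.07, 0, 0, 0, 2, 0, 0, 0, 0, 0, 0]
}}

```text
time_s: 38.3
eef_pos: [0.4738, 0.2217, 0.0664]
eef_rot: [0.784, -0.621, 0.0, -0.0]
wrist_force: [0.9, 0.8, 0.1]
finger_gap: 0.127
```

Request:
{"method": "move_arm", "body": {
  "commands": [2, 0, 0, 0.02, 0, 0, 0, 14, 0, 0, 0, 0, 0, 0, 20, 0, 0, 0, 0, 0, 0, 26, 0, 0, 0, 0, 0, 0, 26, 0, 0, 0, 0, 0, 0, 26, 0, 0, -0.3, 0, 0, 0, 26, 0, 0, -0.7, 0, 0, 0, 26, 0, 0, -0.8, 0, 0, 0, 26, 0, 0, -0.8, 0, 0, 0, 26, -0.5, 0, 0, 0, 0, 0]
}}

```text
time_s: 39.55
eef_pos: [0.4689, 0.2516, 0.2257]
eef_rot: [0.784, -0.621, 0.001, -0.005]
wrist_force: [0.7, 1.1, -0.5]
finger_gap: 0.298
```

Request:
{"method": "move_arm", "body": {
  "commands": [26, -0.7, -0.6, -0.4, 0, 0, 0, 26, -0.7, -0.6, -0.4, 0, 0, 0, 26, 0, 0, 0, 0, 0, 0]
}}

```text
time_s: 39.92
eef_pos: [0.5192, 0.3525, 0.2693]
eef_rot: [0.785, -0.62, 0.0, -0.002]
wrist_force: [-0.1, -1.2, -0.2]
finger_gap: 0.298
```

```bash
python3 - <<'E'
from plan import *
cpos()
shot('wrist','w27');s=shot('scene','s27');t=shot('top','t27')
plan((.35,-.25,.3,30))
E
```

```text
carton xy [ 75. 115.] z 269.3 psi 103.39 F [-0.1 -1.2 -0.2]
t 40.08 at [0.5169 0.3485 0.2678] psi 103.27 tilt 0.13 F [-0.8  0.1 -0.1] gap 26.3
-> [ 0.35 -0.25  0.3  30.  ] n 11
[[ 0.825  0.454 -0.049  0.666]
 [ 0.872  0.356 -0.049  0.666]
 [ 0.907  0.252 -0.049  0.666]
 [ 0.93   0.145 -0.049  0.666]
 [ 0.941  0.036 -0.049  0.666]
 [ 0.939 -0.073 -0.049  0.666]
 [ 0.924 -0.181 -0.049  0.666]
 [ 0.896 -0.287 -0.049  0.666]
 [ 0.857 -0.389 -0.049  0.666]
 [ 0.806 -0.486 -0.049  0.666]
 [ 0.744 -0.576 -0.049  0.666]]
```

View pics/w27.png

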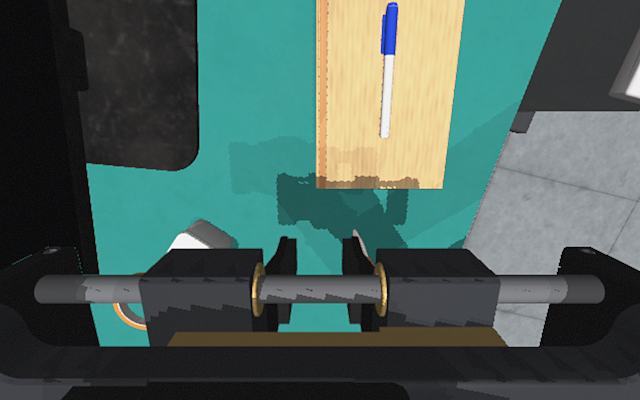

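View pics/s27.png

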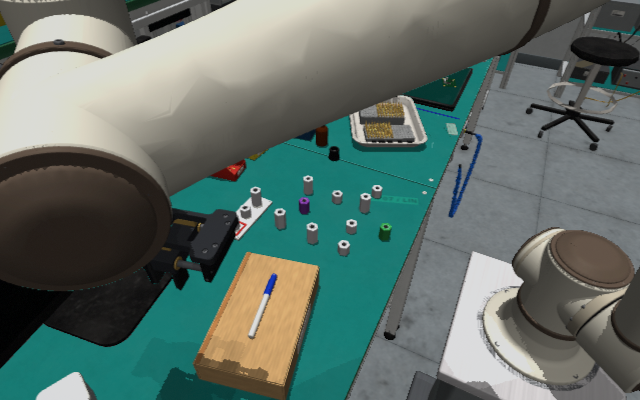

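View pics/t27.png

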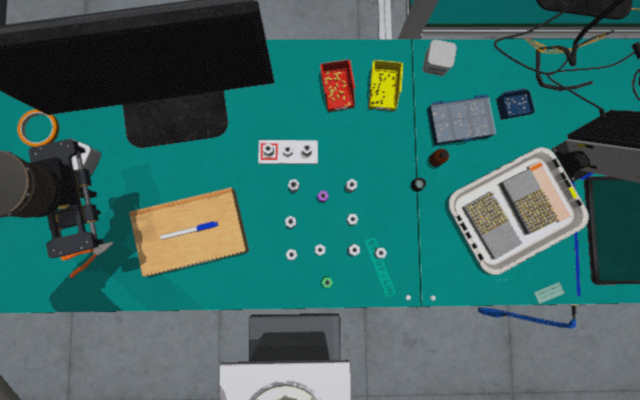

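```bash
python3 - <<'E'
from plan import *
out=[]
for n in('scene','top'):
    im=manip.get_image(n);p=cv2.resize(im['pixels'][:,:,::-1],None,fx=4,fy=4,interpolation=cv2.INTER_CUBIC)
    for z,col in((0.062,(0,0,255)),(.071,(255,0,0))):
        pts=[]
        for x,y in((-77,-123),(-77,123),(77,123),(77,-123)):
            pts.append(proj(im,[*c2w(x,y),.062 if x>0 else z])[0])
        q=((np.array(pts)+.5)*4).round().astype(np.int32);cv2.polylines(p,[q],True,col,1)
    x0,y0,x1,y1=(185,240,330,390) if n=='scene' else (120,180,255,280)
    cv2.imwrite(f'pics/ov_{n}.png',p[y0*4:y1*4,x0*4:x1*4])
h=cv2.cvtColor(im['pixels'],cv2.COLOR_RGB2HSV).astype(int)
m=((h[...,0]>108)&(h[...,0]<125)&(h[...,1]>120))|((h[...,1]<40)&(h[...,2]>150))
m[:215]=0;m[245:]=0;m[:,:155]=0;m[:,222:]=0
Q,r=rect(im,m,.068);d=np.array(r[0])/1000-C;print(r,1000*np.array([d@[np.cos(CY),np.sin(CY)],d@[-np.sin(CY),np.cos(CY)]]))
E
```

```text
((477.406982421875, 220.87286376953125), (13.802908897399902, 132.3279266357422), 13.479461669921875) [ 4.65492964 -3.8735463 ]
```

View pics/ov_scene.png

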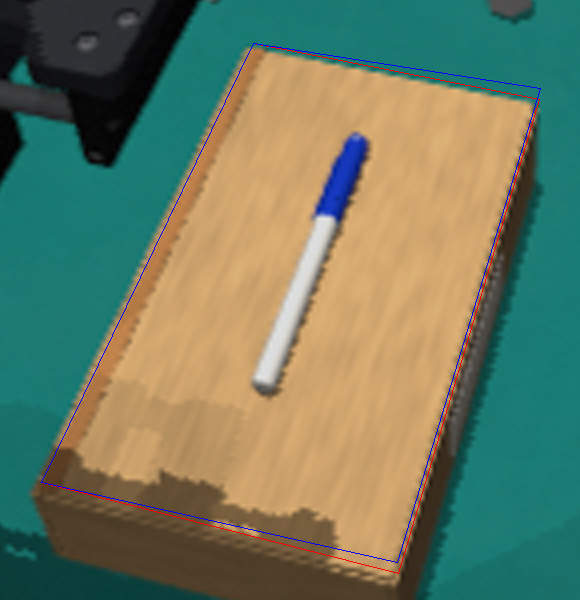

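View pics/ov_top.png

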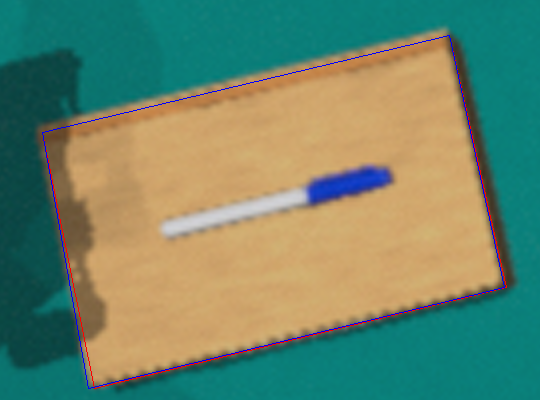

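```bash
python3 - <<'E'
from cell import manip
print(manip.finish_job(), manip.state()['time_s'])
E
```

```text
the job is handed in; nothing more can be done
the job is handed in; nothing more can be done
```

The job is done and handed in at about 40 s of the 210 s allowed; the hand-in gives no verdict.

- **Packing:** The framed sample is the 35 mm one. I put the three 35 mm spacers and the pink box in the carton. The 45 mm spacer left in the carton went back on the bench.
- **Lid and marker:** I swung the lid shut, then laid the marker flat on it.

**Last checks:**
- **Contents:** Before the lid closed, pictures showed exactly three 35 mm spacers and the pink box in the carton. All eight wrong-size spacers (four 25 mm, four 45 mm) stood on the bench, and still did after the marker was placed.
- **Lid:** Its outline matches a fully shut lid in the scene and top pictures. The fingertip met its top at 62 mm, as it should when shut.
- **Marker:** Its middle is about 5 mm from the carton's centre in x and 4 mm in y.
- **Left in place:** The amber bottle, the loupe and the samples look unmoved in the last pictures; I did not measure them. The gripper is clear of everything.

Two grips were too shallow at first, on the pink box and the marker. I loosened each, went lower and regripped before lifting. No check failed at the end.

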